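# Rack the palm-width gauges and set the glove station ready

### The job

Set up the glove-inspection bench for the next lot: stand every palm-width gauge that lies on the bench upright in a free slot of its rack, foot on the slot's floor and grip end up, the wide ones in the rack with the long slots and the narrow ones in the rack with the short slots, and leave the gauges already in the racks standing where they are. Only when all are racked and let go, throw the station-ready lever fully over, away from the robot. Do not push the other things on the bench about.

Things in the scene. Friction and masses are not known exactly. Their poses are not given: they have to be found in the camera images.
- wide1: Loose gauge, or absent: aluminium blade 60 mm wide (y), 6 thick (z -3..3), x -45..0; neck 26 wide to a round black grip at the end: 38 mm diameter, 30 long, its axis along y at x = 26, z = 0. 90 mm long, origin at the middle. +x to the grip end (starts roughly away from the robot). Lies on foot edge and grip, +x sloping up 13 deg, origin 13 mm high. In a slot: +x up, either face to the robot.
- wide2: Loose gauge, or absent: aluminium blade 60 mm wide (y), 6 thick (z -3..3), x -45..0; neck 26 wide to a round black grip at the end: 38 mm diameter, 30 long, its axis along y at x = 26, z = 0. 90 mm long, origin at the middle. +x to the grip end (starts roughly away from the robot). Lies on foot edge and grip, +x sloping up 13 deg, origin 13 mm high. In a slot: +x up, either face to the robot.
- wide3: Loose gauge, or absent: aluminium blade 60 mm wide (y), 6 thick (z -3..3), x -45..0; neck 26 wide to a round black grip at the end: 38 mm diameter, 30 long, its axis along y at x = 26, z = 0. 90 mm long, origin at the middle. +x to the grip end (starts roughly away from the robot). Lies on foot edge and grip, +x sloping up 13 deg, origin 13 mm high. In a slot: +x up, either face to the robot.
- narrow1: Loose gauge, or absent: aluminium blade 44 mm wide (y), 6 thick (z -3..3), x -45..0; neck 26 wide to a round black grip at the end: 38 mm diameter, 30 long, its axis along y at x = 26, z = 0. 90 mm long, origin at the middle. +x to the grip end (starts roughly away from the robot). Lies on foot edge and grip, +x sloping up 13 deg, origin 13 mm high. In a slot: +x up, either face to the robot.
- narrow2: Loose gauge, or absent: aluminium blade 44 mm wide (y), 6 thick (z -3..3), x -45..0; neck 26 wide to a round black grip at the end: 38 mm diameter, 30 long, its axis along y at x = 26, z = 0. 90 mm long, origin at the middle. +x to the grip end (starts roughly away from the robot). Lies on foot edge and grip, +x sloping up 13 deg, origin 13 mm high. In a slot: +x up, either face to the robot.
- narrow3: Loose gauge, or absent: aluminium blade 44 mm wide (y), 6 thick (z -3..3), x -45..0; neck 26 wide to a round black grip at the end: 38 mm diameter, 30 long, its axis along y at x = 26, z = 0. 90 mm long, origin at the middle. +x to the grip end (starts roughly away from the robot). Lies on foot edge and grip, +x sloping up 13 deg, origin 13 mm high. In a slot: +x up, either face to the robot.
- stood_wide0: A gauge of the same make as wide1 that at the start already stands upright in slot 0 of rack_wide, grip end up (may be absent: then that slot is free). Same origin and axes as wide1. It stays where it is.
- stood_wide1: A gauge of the same make as wide1 that at the start already stands upright in slot 1 of rack_wide, grip end up (may be absent: then that slot is free). Same origin and axes as wide1. It stays where it is.
- stood_wide2: A gauge of the same make as wide1 that at the start already stands upright in slot 2 of rack_wide, grip end up (may be absent: then that slot is free). Same origin and axes as wide1. It stays where it is.
- stood_narrow0: A gauge of the same make as narrow1 that at the start already stands upright in slot 0 of rack_narrow, grip end up (may be absent: then that slot is free). Same origin and axes as narrow1. It stays where it is.
- stood_narrow1: A gauge of the same make as narrow1 that at the start already stands upright in slot 1 of rack_narrow, grip end up (may be absent: then that slot is free). Same origin and axes as narrow1. It stays where it is.
- stood_narrow2: A gauge of the same make as narrow1 that at the start already stands upright in slot 2 of rack_narrow, grip end up (may be absent: then that slot is free). Same origin and axes as narrow1. It stays where it is.
- rack_wide: White rack fixed to the bench, 76 mm wide (y), 216 deep, 34.5 high, for the 60 mm gauges. Origin: centre of underside, z up, -x side roughly to the robot. Slots 0 to 3 at x = -84, -28, 28, 84 mm, y = 0; each 64 mm long (y), 8.4 wide (x), floor 8 mm over the bench, 26.5 deep, top 2.5 mm bevelled, walls 5 mm, open between slots. A racked gauge tops out at 98 mm, origin 53 mm over the bench.
- rack_narrow: White rack fixed to the bench, 60 mm wide (y), 216 deep, 34.5 high, for the 44 mm gauges. Origin: centre of underside, z up, -x side roughly to the robot. Slots 0 to 3 at x = -84, -28, 28, 84 mm, y = 0; each 48 mm long (y), 8.4 wide (x), floor 8 mm over the bench, 26.5 deep, top 2.5 mm bevelled, walls 5 mm, open between slots. A racked gauge tops out at 98 mm, origin 53 mm over the bench.
- lever_base: Grey block fixed to the bench that carries the station-ready lever; origin: centre of its underside; the lever swings from its -x side (towards the robot) to its +x side.
- lever (a joint): The station-ready lever, a black toggle lever 70 mm long: 0 leaning fully towards the robot (not ready), 1.0 rad thrown fully over, away from the robot (ready). Stays where it is left, light friction.
- lever_tip (a point): The tip of the lever.
- tape: Loose roll of clear tape among the gauges, 44 mm across, 19 mm high; origin: centre of its underside.
- marker: Loose marker pen lying on the bench, 121 mm long, 13 mm thick; origin: under the middle of its length.
- tally: Loose black tally counter, 50 x 36 x 34 mm; origin: centre of its underside.
- jar: Loose white plastic jar, 48 mm across, 56 mm high; origin: centre of its underside.
- cup: Loose grey plastic cup, 72 mm across, 80 mm high; origin: centre of its underside.

How it is judged:
By the outcome, as a careful person would: the job done as asked, in the order asked, and still so for the second after the job is handed in, with the robot touching nothing.
Of stood_wide0, stood_wide1, stood_wide2 only 1 to 1 are there at a start; the rules pass over those that are not, and their reading is None.
Of stood_narrow0, stood_narrow1, stood_narrow2 only 1 to 1 are there at a start; the rules pass over those that are not, and their reading is None.
Of wide1, wide2, wide3, narrow1, narrow2, narrow3 only 4 to 6 are there at a start; the rules pass over those that are not, and their reading is None.
At some moment in a run one of wide1, wide2, wide3, narrow1, narrow2, narrow3 may be knocked a few centimetres aside while the robot is not near it.
It also fails if it takes over 210 s, if anything falls off the work surface, if the arm or the gripper's body presses on something with over 40 N, if the wrist force passes 120 N, or if a joint passes its speed limit or range.

### The arm

A 7-joint arm with a two-finger parallel gripper is mounted at the origin on the work surface. World frame = base frame: x ahead of the robot, y to its left, z up, the work surface at z = 0. Lengths are in mm, angles in rad, forces in N, time in s.
With the tool pointing down it reaches from about 400 to 875 mm from the base axis. Payload 6.5 kg.
Tool frame: the origin (TCP) lies between the finger pads; the fingertips stand arm.tip_extent ahead of it and the grasp point (between the pads) lies 11 mm behind it (arm.tip_extent is the distance from the TCP to the fingertips, in mm); x points along the fingers, y is the direction in which the jaws open and shut, and the axes are right-handed (so a half turn about x gives the same grasp; the last joint's range is limited). The gripper opens to 85 mm and grips with 20 to 120 N. Pads are 22 mm wide; open, the fingers measure 114 mm over their backs; the gripper's body (76 mm by 85 mm) begins 54 mm behind the grasp point. The pads swing forward as they close: fully open they stand 13 mm farther back than shut.
Start: joints at [1.04, 0.536, -0.004, 1.538, 0.003, 1.067, -0.071], TCP at [291.354, -581.036, 239.29] pointing down, gripper open.
Joint ranges: [-2.7, 2.7], [-0.37, 2.16], [-1.27, 1.26], [0.24, 2.4], [-1.31, 4.45], [0.19, 1.91], [-2.76, 2.76]. Speed limits (rad/s): [2.39, 2.39, 3.14, 3.14, 3.14, 3.14, 3.14].

### API

Orientations are given as a unit quaternion [w, x, y, z].
In Python, from rig import arm, viewer, job, recognise, trace gives the robot as it stands.
- The arm moves only by the tool drive_tool, never from a script. Its argument "deltas" is text: rows parted by semicolons, each of 4 numbers parted by spaces: the shift along the tool's x, y, z in mm, then the turn about the tool's x in degrees. In form: x y z twist; .... A call has 1 to 20 rows; each row shifts and turns the commanded pose from where the row before left it, along the tool's axes as they then stand; what a row does not reach is not made up. A row lasts 1/10 s, in which the tool goes at most 50 mm and 8.59 degrees, less where a joint would pass 70% of its speed; a pose out of reach is approached as far as the arm can. A call with a gripper value outside its range is refused whole. "jaw" is the closure, from -1 (fully open) to 1 (shut), so that 0 is half open, set as the call begins (left out, the last holds). The fingers move at their own pace and stop on an object; "force" is the grip in N (left out, the last holds). Time passes only in rows, so rows that do not move let the fingers close. It gives the time, the measured TCP pose, the force and the opening at its end, in the units of the state.
- arm.get_obs(): the state, without advancing time (a new reading comes with each control period).
- viewer.grab_frame(name): name is "scene" or "top" or "wrist"; returns the picture (400x640x3 uint8, red, green, blue); there is no depth.
- viewer.camera_info(name): a dict with "K" (3x3 intrinsics, pixels), "eye" and "orientation" of the camera in the world. Camera axes: x right, y down, z forward; pixel columns grow to the right and rows downward; lengths in mm; the calibration is good to about 2 mm. A picture is of the moment at which its call begins: read the wrist's pose just before it. camera_info takes no time and is no camera call; for the wrist camera it gives the pose at the moment of the call.
- job.sign_off(): hands the job in, once; it reports no verdict.
Trained networks look in the newest picture that a camera, given by its name, has taken for a name from the list of things; names that differ only in an ending like _2 or _b are one class to them, and where a whole thing is asked for, a point or a joint stands for the part that bears it (a point fixed in the world has none). Each returns a list of dicts, best first, with "p" (0 to 1); they miss things now and then, are a little off and sometimes report something else, mostly with a low value. They report only what shows in the picture. A call takes as long as a camera call.
- recognise(camera, name): "box" ([centre column, centre row, width, height] in pixels, round what is visible of it).
- trace(camera, name): "pixels" (400x640 bool, what is visible of it) and "box" ([centre column, centre row, width, height] in pixels, round what is visible of it).
The state is a dict: "time_s": time; "joint_positions": joint angles; "qd": joint speeds; "joint_efforts": joint torques, N m; "eef_pos": TCP position; "tcp_rot": TCP orientation; "wrist_force": force on the tool from outside, world axes, zero at the start; "torque": the same for the moment, N m; "opening": opening from 0.0 (shut) to 1.0 (fully open).
Only numpy, scipy, OpenCV 4.12 (cv2) and the standard library are available. Lean on these libraries where they do the work, as an engineer would, in place of code of your own. Each camera call takes 0.05 s, during which the arm holds its last target. There are 200 camera calls.

## Working session

There is one attempt and no reset: what is moved stays moved. The work goes in short steps, Python scripts to look and compute and a tool call to move; the robot and the scene stay as the last step left them, time stands still between calls to the robot, and variables do not carry over. Pictures are saved under pics/ and viewed, about 12 in all and at most 16, crops included, and the job is handed in when it is done.

Besides the shell and the picture viewer there is one more tool, called after "Request:" by a JSON object that holds its "op" and its "data". drive_tool: Moves the arm, as the interface text tells. Its arguments: {"type":"object","properties":{"deltas":{"type":"string"},"jaw":{"type":"number"},"force":{"type":"number"}},"required":["deltas"]}

```bash
mkdir -p pics; ls; python3 - <<'E'
from rig import arm, viewer, job, recognise, trace
import cv2,numpy as np
o=arm.get_obs(); print({k:np.round(v,3).tolist() if not np.isscalar(v) else v for k,v in o.items()}, arm.tip_extent)
for n in("scene","top"):
    f=viewer.grab_frame(n); cv2.imwrite(f"pics/{n}0.png",f[:,:,::-1]); c=viewer.camera_info(n); print(n,{k:np.round(v,3).tolist() for k,v in c.items()})
print({k:np.round(v,3).tolist() for k,v in viewer.camera_info("wrist").items()})
E
```

```text
pics
{'time_s': 0.0, 'joint_positions': [1.04, 0.537, -0.004, 1.539, 0.003, 1.067, -0.071], 'qd': [0.001, -0.0, -0.001, -0.002, -0.001, 0.001, -0.001], 'joint_efforts': [-0.001, -58.341, 1.048, -25.911, 0.012, 0.009, 0.0], 'eef_pos': [291.05, -580.505, 238.4], 'tcp_rot': [-0.162, -0.688, -0.163, 0.688], 'wrist_force': [-0.379, -0.307, -0.055], 'torque': [0.047, 0.052, -0.025], 'opening': 0.9968756050482894} 8.0
scene {'K': [[375.88, 0.0, 327.735], [0.0, 375.88, 194.592], [0.0, 0.0, 1.0]], 'eye': [1328.327, -487.518, 963.338], 'orientation': [-0.328, 0.814, 0.445, -0.178]}
top {'K': [[426.394, 0.0, 320.863], [0.0, 426.394, 194.651], [0.0, 0.0, 1.0]], 'eye': [505.939, -17.512, 1131.26], 'orientation': [-0.034, 0.708, -0.704, 0.036]}
{'K': [[307.332, 0.0, 318.271], [0.0, 307.332, 198.812], [0.0, 0.0, 1.0]], 'eye': [363.885, -543.052, 373.43], 'orientation': [0.136, 0.84, -0.519, -0.085]}
```

View pics/top0.png

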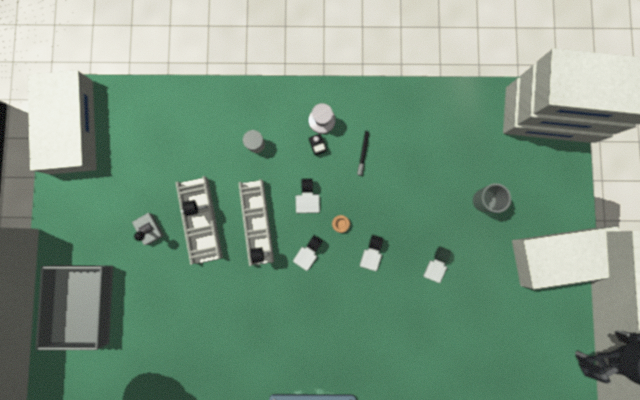

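View pics/scene0.png

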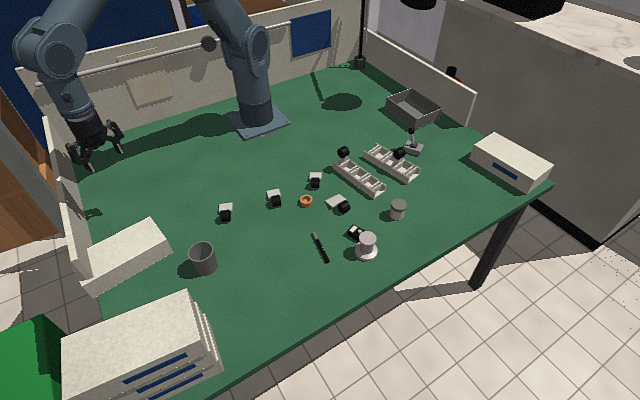

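```bash
cat > h.py <<'E'
from rig import arm, viewer, job, recognise, trace
import cv2,numpy as np
from scipy.spatial.transform import Rotation as R
def rot(q): return R.from_quat([q[1],q[2],q[3],q[0]]).as_matrix()
def cam(n):
    c=viewer.camera_info(n); return np.array(c["K"]),np.array(c["eye"]),rot(c["orientation"])
def ray(C,uv,z):
    K,e,M=C; d=M@np.linalg.solve(K,[uv[0],uv[1],1.]); return e+d*(z-e[2])/d[2]
def proj(C,p):
    K,e,M=C; q=K@(M.T@(np.array(p)-e)); return q[:2]/q[2]
def tcp():
    o=arm.get_obs(); return np.array(o["eef_pos"]),rot(o["tcp_rot"]),o
E
python3 - <<'E'
from h import *
f=viewer.grab_frame("top"); C=cam("top")
for n,z in (("wide1",10),("narrow1",10),("rack_wide",34),("rack_narrow",34),("lever_base",20),("lever",40),("tape",19),("marker",10),("tally",30),("jar",56),("cup",80),("stood_wide0",98),("stood_narrow0",98)):
    for d in trace("top",n)[:6]:
        if d["p"]<.2: continue
        m=d["pixels"]; r=cv2.minAreaRect(np.argwhere(m)[:,::-1].astype(np.float32))
        print(n,round(d["p"],2),np.round(d["box"]),"rect",np.round(r[0],1),np.round(r[1],1),round(r[2],1),ray(C,r[0],z).round(0))
im=cv2.resize(f[140:290,120:460],None,fx=2.3,fy=2.3,interpolation=cv2.INTER_CUBIC); cv2.imwrite("pics/c1.png",im[:,:,::-1])
E
```

```text
wide1 0.6 [309. 195.  15.  36.] rect [307.  194.5] [33. 22.] 90.0 [617.  17.  10.]
narrow1 0.96 [372. 251.  20.  34.] rect [371.6 251.5] [16.9 34.1] 15.3 [ 469. -153.   10.]
narrow1 0.66 [437. 264.  28.  38.] rect [437.7 263.2] [18.  34.5] 23.2 [ 439. -324.   10.]
narrow1 0.6 [309. 252.  29.  34.] rect [308.5 251.2] [16.6 33.6] 33.7 [469.  12.  10.]
rack_wide 0.67 [200. 222.  45.  84.] rect [198.1 219.6] [84.  32.9] 79.4 [548. 296.  34.]
rack_narrow 0.91 [255. 220.  36.  86.] rect [255.3 221.7] [81.7 25.7] 82.9 [544. 149.  34.]
lever_base 0.84 [146. 228.  30.  32.] rect [144.6 229.6] [27.8 26.6] 61.9 [522. 437.  20.]
lever_base 0.35 [259. 257.  18.  20.] rect [257.5 255. ] [17. 14.] 0.0 [459. 143.  20.]
lever 0.62 [140. 234.  15.  14.] rect [140. 234.] [12. 12.] 90.0 [511. 441.  40.]
tape 0.7 [194. 210.  24.  14.] rect [193.1 206.8] [14.9 23.7] 78.7 [582. 314.  19.]
tape 0.67 [339. 224.  17.  16.] rect [340. 223.] [16. 16.] 90.0 [542. -70.  19.]
tape 0.56 [257. 223.  36.  84.] rect [255.7 221.9] [82.5 26.3] 83.5 [544. 150.  19.]
marker 0.53 [362. 155.  11.  46.] rect [362.5 152.5] [ 4.8 43.9] 9.5 [ 731. -130.   10.]
tally 0.52 [319. 143.  19.  24.] rect [316.9 143.9] [20.2 13.9] 68.2 [749.  -8.  30.]
jar 0.55 [252. 144.  23.  20.] rect [253.2 140.8] [22.2 18.9] 56.3 [750. 155.  56.]
cup 0.59 [257. 222.  36.  86.] rect [255.5 221.5] [83.3 25. ] 82.4 [543. 141.  80.]
stood_wide0 0.55 [198. 209.  25.  10.] rect [194.  207.5] [13. 24.] 90.0 [575. 288.  98.]
stood_narrow0 0.6 [258. 255.  13.  19.] rect [257.  254.5] [15. 16.] 90.0 [463. 133.  98.]
stood_narrow0 0.35 [308. 193.  19.  35.] rect [307.  194.5] [33. 22.] 90.0 [608.  14.  98.]
```

View pics/c1.png

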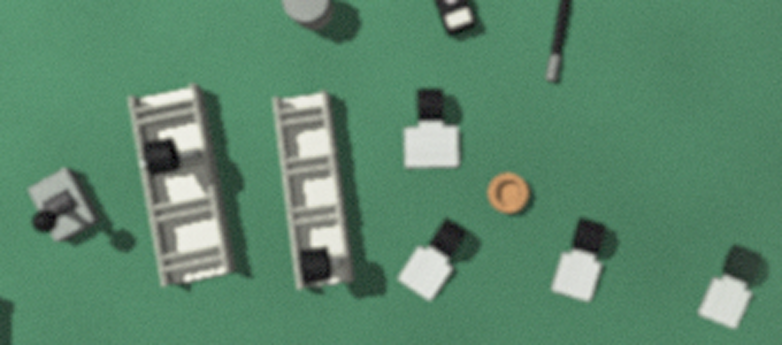

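```bash
cat >> h.py <<'E'
def wrap(a,m=180): return (a+m/2)%m-m/2
def gauges(camn,names=("wide1","narrow1"),pmin=.3,near=None):
    f=viewer.grab_frame(camn); C=cam(camn); g=cv2.cvtColor(f,cv2.COLOR_RGB2GRAY).astype(int); sat=np.ptp(f.astype(int),axis=2); out=[]
    for n in names:
        for d in trace(camn,n):
            if d["p"]<pmin: continue
            m=d["pixels"]; dk=m&(g<70); br=m&(g>130)&(sat<60)
            if dk.sum()<15 or br.sum()<30: continue
            c=lambda k:np.argwhere(k)[:,::-1].mean(0)
            G=ray(C,c(dk),19); B=ray(C,c(br),11); v=(G-B)[:2]
            r=cv2.minAreaRect(np.argwhere(br)[:,::-1].astype(np.float32)); bx=cv2.boxPoints(r)
            P=np.array([ray(C,q,11)[:2] for q in bx]); s=[np.linalg.norm(P[1]-P[0]),np.linalg.norm(P[2]-P[1])]
            e=[P[1]-P[0],P[2]-P[1]]; ya=np.degrees(np.arctan2(v[1],v[0]))
            cand=[np.degrees(np.arctan2(t[1],t[0]))+k for t in e for k in(0,90,180,270)]
            yb=min((wrap(q-ya,360)+ya for q in cand),key=lambda q:abs(q-ya))
            print(camn,n,round(d["p"],2),"grip",G[:2].round(1),"blade",B[:2].round(1),"d",np.linalg.norm(v).round(1),"yaw",round(ya,1),"yawrect",round(yb,1),"bladesize",np.round(s,1))
    return f
def goto(x,y,z,yaw=None,n=None):
    """rows to reach TCP x,y,z ; yaw = world heading of jaw axis (deg, mod 180), twist done in the rows first"""
    p,M,o=tcp(); t=0
    if yaw is not None:
        cur=np.degrees(np.arctan2(M[1,1],M[0,1])); dy=wrap(yaw-cur); t=-dy if M[2,0]<0 else dy
        q7=o["joint_positions"][6]; print("cur yaw",round(cur,1),"twist",round(t,1),"q7",round(q7,2))
    a=np.array([x,y,z])-p; h=M.T@a; M2=M@R.from_euler("x",t,degrees=True).as_matrix(); 
    print("t",round(o["time_s"],1),"tcp",p.round(1),"local shift before twist",h.round(1),"after twist",(M2.T@a).round(1),"tilt",np.round(M[2,0],4),"open",round(o["opening"],3),"F",np.round(o["wrist_force"],1))
E
python3 - <<'E'
from h import *
gauges("top")
p,M,o=tcp(); print(M.round(3)); K,e,Mc=cam("wrist"); print("cam in tool",(M.T@(e-p)).round(1),(M.T@Mc).round(2)); print((K,))
goto(430,-280,240,0)
E
```

```text
top wide1 0.91 grip [641.1  17.4] blade [595.3  18.1] d 45.8 yaw -0.9 yawrect 3.7 bladesize [63. 50.]
top wide1 0.44 grip [754.2  -7.4] blade [748.4 -11.5] d 7.0 yaw 35.3 yawrect 0.4 bladesize [26.8 38. ]
top narrow1 0.79 grip [ 463.3 -334.1] blade [ 422.5 -315.9] d 44.7 yaw -23.9 yawrect -22.9 bladesize [50.1 42.6]
top narrow1 0.77 grip [ 493.2 -162.2] blade [ 449.5 -148. ] d 45.9 yaw -18.0 yawrect -17.0 bladesize [52.1 45.3]
top narrow1 0.64 grip [490.6  -3.6] blade [452.4  22.7] d 46.4 yaw -34.5 yawrect -33.4 bladesize [50.9 44.8]
[[-0.     0.448 -0.894]
 [ 0.    -0.894 -0.448]
 [-1.    -0.     0.   ]]
cam in tool [-134.9   -1.1  -81.9] [[-0.   -0.32  0.95]
 [ 1.   -0.   -0.  ]
 [ 0.    0.95  0.32]]
(array([[307.33221677,   0.        , 318.27094187],
       [  0.        , 307.33221677, 198.8122625 ],
       [  0.        ,   0.        ,   1.        ]]),)
cur yaw -63.4 twist -63.4 q7 -0.07
t 0.9 tcp [ 291.4 -581.   239.3] local shift before twist [  -0.7 -206.9 -258.9] after twist [  -0.7  138.6 -301. ] tilt -1.0 open 0.999 F [-0.2 -0.3  0.2]
```

```bash
python3 -c "
from h import *
goto(463,-334,140,66)"
```

```text
cur yaw -63.4 twist 50.6 q7 -0.07
t 0.9 tcp [ 291.4 -581.   239.3] local shift before twist [  99.3 -143.9 -264.2] after twist [  99.3 -295.5  -56.3] tilt -1.0 open 0.999 F [-0.2 -0.3  0.2]
```

Request:
{"op": "drive_tool", "data": {"deltas": "12.4 -18 -33 0;12.4 -18 -33 0;12.4 -18 -33 0;12.4 -18 -33 0;12.4 -18 -33 0;12.4 -18 -33 0;12.4 -18 -33 0;12.4 -18 -33 0;0 0 0 8.43;0 0 0 8.43;0 0 0 8.43;0 0 0 8.43;0 0 0 8.43;0 0 0 8.43;0 0 0 0;0 0 0 0", "jaw": -0.3}}

```text
time_s: 2.55
eef_pos: [463.0, -333.9, 140.1]
tcp_rot: [-0.145, 0.692, -0.145, -0.692]
wrist_force: [-0.1, -0.4, 1.2]
opening: 0.648
```

```bash
python3 -c "
from h import *
f=gauges('wrist'); cv2.imwrite('pics/w1.png',f[:,:,::-1])
goto(463,-334,140,66)"
```

```text
wrist narrow1 0.94 grip [ 493.7 -158.9] blade [ 449.9 -147.3] d 45.3 yaw -14.8 yawrect -11.6 bladesize [55.3 46.1]
wrist narrow1 0.74 grip [ 463.2 -332.3] blade [ 421.4 -316. ] d 44.9 yaw -21.3 yawrect -21.7 bladesize [43.7 43.1]
wrist narrow1 0.61 grip [484.8 -14.4] blade [447.9  22.1] d 52.0 yaw -44.7 yawrect -44.5 bladesize [38.1 43.2]
cur yaw -113.8 twist 0.2 q7 -1.34
t 2.7 tcp [ 462.8 -334.   140.1] local shift before twist [ 0.1 -0.1 -0.2] after twist [ 0.1 -0.1 -0.2] tilt -1.0 open 0.651 F [-0.5 -0.5  0. ]
```

View pics/w1.png

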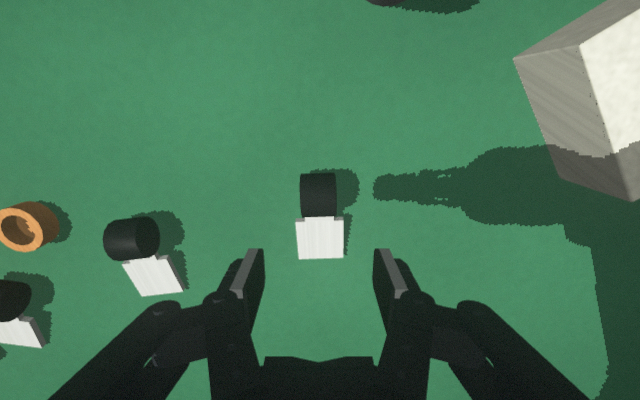

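Request:
{"op": "drive_tool", "data": {"deltas": "0 0 0 -2;25 1 0 0;25 0 0 0;25 0 0 0;25 0 0 0;15 0 0 0;9 0 0 0;4.5 0 0 0;0 0 0 0;0 0 0 0"}}

```text
time_s: 3.7
eef_pos: [463.0, -335.3, 12.4]
tcp_rot: [-0.134, 0.695, -0.135, -0.694]
wrist_force: [-1.1, -0.6, 1.5]
opening: 0.653
```

Request:
{"op": "drive_tool", "data": {"deltas": "0 0 0 0;0 0 0 0;0 0 0 0;0 0 0 0;0 0 0 0;0 0 0 0;0 0 0 0;0 0 0 0", "jaw": 1, "force": 20}}

```text
time_s: 4.5
eef_pos: [462.9, -335.2, 12.3]
tcp_rot: [-0.134, 0.695, -0.135, -0.694]
wrist_force: [-1.9, 0.6, 6.1]
opening: 0.349
```

Request:
{"op": "drive_tool", "data": {"deltas": "-8 0 0 0;-8 0 0 0;-8 0 0 0;-8 0 0 0;-10 0 0 0;-10 0 0 0;-20 0 0 0;-20 0 0 0;-18 0 0 0;-18 0 0 0;0 0 0 0;0 0 0 0;0 0 0 0"}}

```text
time_s: 5.8
eef_pos: [461.8, -334.4, 138.7]
tcp_rot: [0.135, -0.694, 0.134, 0.695]
wrist_force: [0.3, 0.5, -0.2]
opening: 0.349
```

```bash
python3 -c "
from h import *
f=viewer.grab_frame('wrist'); cv2.imwrite('pics/w2.png',f[:,:,::-1])
goto(463,-334,140,66)"
```

```text
cur yaw -111.9 twist 2.1 q7 -1.31
t 5.8 tcp [ 461.8 -334.4  138.6] local shift before twist [-1.4 -0.9 -1. ] after twist [-1.4 -0.9 -0.9] tilt -1.0 open 0.35 F [ 0.1 -0.1  0.1]
```

View pics/w2.png

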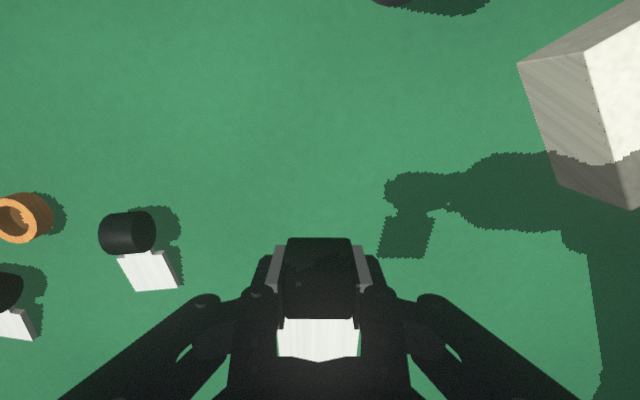

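Request:
{"op": "drive_tool", "data": {"deltas": "20 0 0 0;20 0 0 0;18 0 0 0;0 0 0 0;0 0 0 0;0 0 0 0", "jaw": 0.4}}

```text
time_s: 6.45
eef_pos: [462.9, -335.3, 82.3]
tcp_rot: [-0.134, 0.695, -0.135, -0.694]
wrist_force: [-0.5, 0.7, 0.1]
opening: 0.348
```

```bash
cat >> h.py <<'E'
def shot(name,crop=(170,400,160,480),fx=1):
    f=viewer.grab_frame('wrist')
    cv2.imwrite(f'pics/{name}.png',cv2.resize(f[crop[0]:crop[1],crop[2]:crop[3]],None,fx=fx,fy=fx)[:,:,::-1]); 
    g=cv2.cvtColor(f,cv2.COLOR_RGB2GRAY); sat=np.ptp(f.astype(int),axis=2)
    b=(g>130)&(sat<60); b[:,:270]=0; b[:,370:]=0; b[:200]=0; r=np.where(b.any(1))[0]
    print("blade bright px",b.sum(),"rows",(r.min(),r.max()) if len(r) else None,"open",round(arm.get_obs()["opening"],4))
E
python3 -c "
from h import *
shot('w3')"
```

```text
blade bright px 3118 rows (np.int64(317), np.int64(361)) open 0.35
```

Request:
{"op": "drive_tool", "data": {"deltas": "0 0 0 0;0 0 0 0;0 0 0 0;0 0 0 0", "jaw": 0.34}}

```text
time_s: 6.9
eef_pos: [462.5, -334.9, 81.7]
tcp_rot: [-0.135, 0.694, -0.135, -0.694]
wrist_force: [-0.1, -0.2, -0.0]
opening: 0.347
```

```bash
python3 -c "
from h import *
shot('w4')"
```

```text
blade bright px 3119 rows (np.int64(317), np.int64(361)) open 0.3491
```

Request:
{"op": "drive_tool", "data": {"deltas": "0 0 0 0;0 0 0 0;0 0 0 0;0 0 0 0", "jaw": 0.315}}

```text
time_s: 7.35
eef_pos: [462.4, -334.9, 81.6]
tcp_rot: [0.135, -0.694, 0.135, 0.694]
wrist_force: [-0.1, -0.3, -0.3]
opening: 0.35
```

```bash
python3 -c "
from h import *
shot('w5')"
```

```text
blade bright px 3122 rows (np.int64(317), np.int64(361)) open 0.3448
```

Request:
{"op": "drive_tool", "data": {"deltas": "0 0 0 0;0 0 0 0;0 0 0 0", "jaw": 0.306}}

```text
time_s: 7.7
eef_pos: [462.4, -334.9, 81.6]
tcp_rot: [0.135, -0.694, 0.135, 0.694]
wrist_force: [-0.6, -0.4, 0.1]
opening: 0.35
```

```bash
python3 -c "
from h import *
shot('w6')"
```

```text
blade bright px 3117 rows (np.int64(317), np.int64(361)) open 0.3443
```

Request:
{"op": "drive_tool", "data": {"deltas": "0 0 0 0;0 0 0 0;0 0 0 0", "jaw": 0.3}}

```text
time_s: 8.05
eef_pos: [462.4, -334.9, 81.6]
tcp_rot: [-0.135, 0.694, -0.135, -0.694]
wrist_force: [-0.4, 0.4, -1.5]
opening: 0.349
```

```bash
python3 -c "
from h import *
shot('w7')"
```

```text
blade bright px 3123 rows (np.int64(317), np.int64(361)) open 0.3506
```

Request:
{"op": "drive_tool", "data": {"deltas": "0 0 0 0;0 0 0 0;0 0 0 0", "jaw": 0.296}}

```text
time_s: 8.4
eef_pos: [462.4, -334.9, 81.6]
tcp_rot: [-0.135, 0.694, -0.135, -0.694]
wrist_force: [-0.2, -0.2, -0.8]
opening: 0.352
```

```bash
python3 -c "
from h import *
shot('w8')"
```

```text
blade bright px 3131 rows (np.int64(317), np.int64(361)) open 0.3482
```

Request:
{"op": "drive_tool", "data": {"deltas": "0 0 0 0;0 0 0 0;0 0 0 0", "jaw": 0.292}}

```text
time_s: 8.75
eef_pos: [462.5, -334.9, 81.7]
tcp_rot: [-0.135, 0.694, -0.135, -0.694]
wrist_force: [-0.6, -0.0, 0.3]
opening: 0.356
```

```bash
python3 -c "
from h import *
shot('w9')"
```

```text
blade bright px 2712 rows (np.int64(245), np.int64(296)) open 0.354
```

Request:
{"op": "drive_tool", "data": {"deltas": "0 0 0 0;0 0 0 0;0 0 0 0", "jaw": 0.288}}

```text
time_s: 9.1
eef_pos: [462.4, -334.9, 81.6]
tcp_rot: [-0.135, 0.694, -0.135, -0.694]
wrist_force: [-0.3, 0.4, 0.2]
opening: 0.357
```

```bash
python3 -c "
from h import *
shot('w10')"
```

```text
blade bright px 2720 rows (np.int64(245), np.int64(296)) open 0.3547
```

View pics/w10.png

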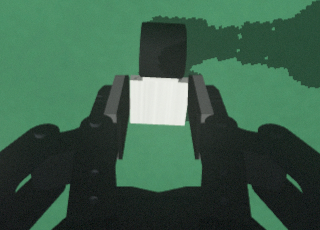

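Request:
{"op": "drive_tool", "data": {"deltas": "-30 0 0 0;-30 0 0 0;0 0 0 0;0 0 0 0;0 0 0 0", "jaw": -0.3}}

```text
time_s: 9.65
eef_pos: [461.9, -334.5, 140.8]
tcp_rot: [0.135, -0.694, 0.134, 0.695]
wrist_force: [0.1, 0.2, 0.0]
opening: 0.651
```

```bash
python3 -c "
from h import *
gauges('wrist')
goto(463,-334,140,66)"
```

```text
wrist narrow1 0.91 grip [484.  -18.1] blade [446.1  18.6] d 52.7 yaw -44.0 yawrect -47.1 bladesize [37.1 36. ]
wrist narrow1 0.66 grip [ 461.7 -336.7] blade [ 421.  -316.7] d 45.4 yaw -26.1 yawrect -26.7 bladesize [44.3 44.4]
wrist narrow1 0.6 grip [ 493.4 -159.3] blade [ 449.8 -147.4] d 45.2 yaw -15.3 yawrect -11.4 bladesize [54.3 46. ]
cur yaw -111.9 twist 2.1 q7 -1.31
t 9.8 tcp [ 461.8 -334.5  140.6] local shift before twist [ 0.6 -0.9 -0.9] after twist [ 0.6 -0.9 -0.9] tilt -1.0 open 0.65 F [-0.7 -0.1 -0.6]
```

Request:
{"op": "drive_tool", "data": {"deltas": "0 1.6 -0.8 4.5;25 0 0 0;25 0 0 0;25 0 0 0;25 0 0 0;15 0 0 0;9 0 0 0;4.5 0 0 0;0 0 0 0;0 0 0 0"}}

```text
time_s: 10.8
eef_pos: [463.1, -337.1, 13.9]
tcp_rot: [-0.162, 0.689, -0.162, -0.688]
wrist_force: [0.5, -0.5, 0.2]
opening: 0.651
```

Request:
{"op": "drive_tool", "data": {"deltas": "0 0 0 0;0 0 0 0;0 0 0 0;0 0 0 0;0 0 0 0;0 0 0 0", "jaw": 1, "force": 20}}

```text
time_s: 11.4
eef_pos: [463.0, -337.1, 13.9]
tcp_rot: [-0.162, 0.689, -0.162, -0.688]
wrist_force: [-1.1, -0.1, 5.2]
opening: 0.35
```

Request:
{"op": "drive_tool", "data": {"deltas": "-10 0 0 0;-20 0 0 0;-30 0 0 0;-30 0 0 0;-30 0 0 0;-30 0 0 0;-30 0 0 0;0 0 0 0;0 0 0 0"}}

```text
time_s: 12.3
eef_pos: [462.7, -336.6, 193.8]
tcp_rot: [-0.162, 0.689, -0.162, -0.688]
wrist_force: [0.2, -0.2, -1.3]
opening: 0.349
```

```bash
python3 -c "
from h import *
shot('w11')
goto(480,60,200,0)"
```

```text
blade bright px 3189 rows (np.int64(316), np.int64(361)) open 0.3493
cur yaw -116.4 twist 63.6 q7 -1.39
t 12.3 tcp [ 462.1 -336.2  192.7] local shift before twist [  -7.1 -362.8  160.4] after twist [ -7.1 -17.9 396.2] tilt -1.0 open 0.349 F [-1.1  0.6 -1.7]
```

Request:
{"op": "drive_tool", "data": {"deltas": "0 -36 10.2 0;0 -36 10.2 0;0 -36 10.2 0;0 -36 10.2 0;0 -36 10.2 0;0 -36 10.2 0;0 -36 10.2 0;0 -36 10.2 0;0 -36 10.2 0;0 -36 10.2 0;0 -36 10.2 0;0 -36 10.2 0;0 -36 10.2 0;0 -36 10.2 0;0 -36 10.2 0;0 -36 10.2 0;0 -36 10.2 0;0 -36 10.2 0;0 -36 10.2 0;0 -36 10.2 0"}}

```text
time_s: 14.35
eef_pos: [599.8, 399.6, 190.9]
tcp_rot: [0.161, -0.688, 0.163, 0.689]
wrist_force: [0.5, -0.9, -1.2]
opening: 0.351
```

Request:
{"op": "drive_tool", "data": {"deltas": "0 0 0 -8.3;0 0 0 -8.3;0 0 0 -8.3;0 0 0 -8.3;0 0 0 -8.3;0 0 0 -8.3;0 0 0 -8.3;0 0 0 -8.3;0 0 0 -8.3;0 0 0 -8.3;0 0 0 -8.3;0 0 0 -8.3;0 0 0 -8.4;0 0 0 -8.4;0 0 0 0;0 0 0 0"}}

```text
time_s: 15.95
eef_pos: [600.0, 398.4, 191.7]
tcp_rot: [-0.499, -0.5, -0.499, 0.502]
wrist_force: [0.4, -0.3, -0.6]
opening: 0.35
```

```bash
python3 -c "
from h import *
goto(600,400,190,0)
f=viewer.grab_frame('wrist'); cv2.imwrite('pics/w12.png',f[:,:,::-1]); C=cam('wrist'); np.savez('c12.npz',K=C[0],e=C[1],M=C[2])
T=cam('top')
"
```

```text
cur yaw -0.3 twist -0.3 q7 -0.86
t 15.9 tcp [600.  398.4 191.7] local shift before twist [ 1.7 -0.  -1.6] after twist [ 1.7 -0.  -1.6] tilt -1.0 open 0.35 F [ 0.4 -0.3 -0.6]
```

View pics/w12.png

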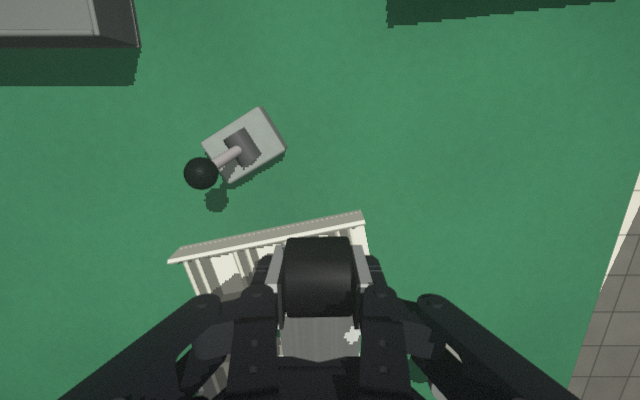

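```bash
cat >> h.py <<'E'
from scipy.optimize import minimize
def rackfit(mask,C,w,x0):
    ys,xs=np.where(mask); lo=np.array([xs.min()-8,ys.min()-8]); W=np.array([xs.max()+8,ys.max()+8])-lo; S=8
    mk=cv2.resize(mask[lo[1]:lo[1]+W[1],lo[0]:lo[0]+W[0]].astype(np.float32),None,fx=S,fy=S,interpolation=cv2.INTER_LINEAR)
    def cost(p):
        a=np.radians(p[2]); c,s=np.cos(a),np.sin(a)
        P=[proj(C,[p[0]+c*u-s*v,p[1]+s*u+c*v,z]) for u in(-108,108) for v in(-w/2,w/2) for z in(0,34.5)]
        h=cv2.convexHull(((np.array(P)+.5-lo)*S).astype(np.float32)); im=np.zeros_like(mk); cv2.fillConvexPoly(im,np.round(h).astype(int),1.)
        return np.abs(im-mk).sum()/mk.sum()
    r=minimize(cost,x0,method="Nelder-Mead",options=dict(initial_simplex=[x0,np.add(x0,[8,0,0]),np.add(x0,[0,8,0]),np.add(x0,[0,0,5])],xatol=.05,fatol=1e-4)); return r.x.round(1),round(r.fun,3)
E
python3 - <<'E'
from h import *
C12=cam('wrist')
a,b=ray(C12,(168,262),34.5),ray(C12,(366,222),34.5); print(a.round(1),b.round(1),np.linalg.norm(a-b))
f=viewer.grab_frame('top'); T=cam('top')
for n,w,x0 in(("rack_wide",76,(548,300,8.)),("rack_narrow",60,(544,149,6.))):
    for d in trace('top',n)[:2]:
        print(n,round(d["p"],2),np.round(d["box"]),rackfit(d["pixels"],T,w,x0))
im=cv2.resize(f[150:290,110:290],None,fx=4,fy=4,interpolation=cv2.INTER_CUBIC); cv2.imwrite("pics/c13.png",im[:,:,::-1])
E
```

```text
[437.5 312.6  34.5] [648.8 358.2  34.5] 216.15442760362845
rack_wide 0.64 [201. 223.  44.  82.] (array([548.1, 298.4,  12.3]), np.float64(0.175))
rack_narrow 0.83 [257. 222.  34.  81.] (array([546.3, 150.1,   8.7]), np.float64(0.208))
```

View pics/c13.png

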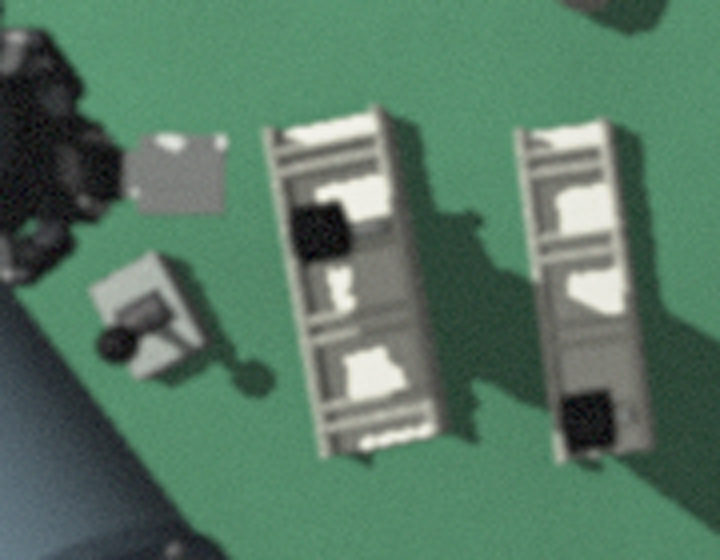

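```bash
python3 -c "
from h import *
goto(609,429.5,190,12.2)
goto(609,429.5,24,12.2)"
```

```text
cur yaw -0.1 twist -12.3 q7 -0.86
t 16.1 tcp [600.4 398.8 192.8] local shift before twist [  2.8   8.5 -30.7] after twist [  2.8  14.9 -28.2] tilt -1.0 open 0.353 F [ 0.   0.1 -1. ]
cur yaw -0.1 twist -12.3 q7 -0.86
t 16.1 tcp [600.4 398.8 192.8] local shift before twist [168.8   8.6 -30.8] after twist [168.8  15.  -28.2] tilt -1.0 open 0.353 F [ 0.   0.1 -1. ]
```

Request:
{"op": "drive_tool", "data": {"deltas": "0 0 0 -6.2;0 0 0 -6.2;0 7.5 -14 0;0 7.5 -14 0;30 0 0 0;30 0 0 0;30 0 0 0;30 0 0 0;25 0 0 0;15 0 0 0;8 0 0 0;0 0 0 0;0 0 0 0"}}

```text
time_s: 17.45
eef_pos: [610.0, 430.1, 26.4]
tcp_rot: [0.551, 0.444, 0.551, -0.443]
wrist_force: [0.3, 0.0, 0.5]
opening: 0.349
```

```bash
python3 -c "
from h import *
goto(609,429.5,24,12.2)"
```

```text
cur yaw 12.3 twist 0.1 q7 -0.73
t 17.4 tcp [610.  430.1  26.4] local shift before twist [ 2.4 -1.1  0.3] after twist [ 2.4 -1.1  0.3] tilt -1.0 open 0.349 F [0.3 0.  0.5]
```

Request:
{"op": "drive_tool", "data": {"deltas": "0 0 5 0;0 0 5 0;-5 0 1.1 0;-5 0 1.1 0;-6.5 0 2.4 0;-6.5 0 2.4 0;-6 0 3.4 0;-6 0 3.4 0;-5.4 0 4.2 0;-5.4 0 4.2 0;-4.5 0 4.9 0;-4.5 0 4.9 0;-3.6 0 5.5 0;-3.6 0 5.5 0;-2.6 0 5.9 0;-2.6 0 5.9 0;-1.5 0 6.1 0;-1.5 0 6.1 0;0 0 0 0;0 0 0 0", "jaw": 0.31}}

```text
time_s: 19.45
eef_pos: [625.9, 352.7, 94.8]
tcp_rot: [0.551, 0.443, 0.55, -0.444]
wrist_force: [0.9, 0.6, -1.0]
opening: 0.347
```

```bash
python3 -c "
from h import *
shot('w14',(0,400,0,640))
goto(625.6,353.3,94,12.2)"
```

```text
blade bright px 1406 rows (np.int64(203), np.int64(309)) open 0.3491
cur yaw 12.3 twist 0.1 q7 -0.63
t 19.5 tcp [625.7 353.4  94.8] local shift before twist [ 0.8 -0.1  0.1] after twist [ 0.8 -0.1  0.1] tilt -1.0 open 0.349 F [-0.3  0.2 -0.9]
```

View pics/w14.png

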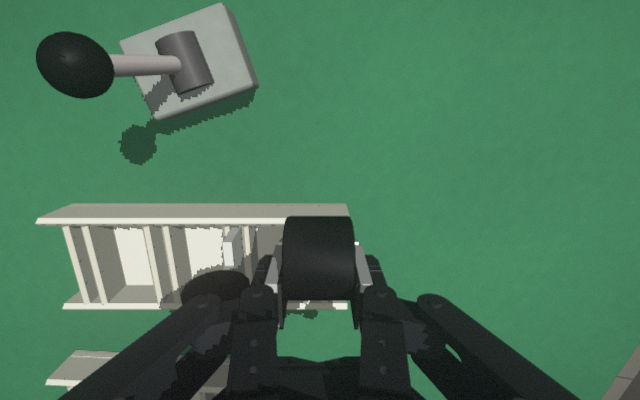

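```bash
python3 -c "
from h import *
goto(629,163,205,98.7)"
```

```text
cur yaw 12.3 twist -86.4 q7 -0.63
t 19.5 tcp [625.7 353.4  94.8] local shift before twist [-110.   -37.5  186.8] after twist [-110.  -188.8  -25.6] tilt -1.0 open 0.349 F [-0.3  0.2 -0.9]
```

Request:
{"op": "drive_tool", "data": {"deltas": "-27.5 0 0 0;-27.5 0 0 0;-27.5 0 0 0;-27.5 0 0 0;0 -7.5 37.4 0;0 -7.5 37.4 0;0 -7.5 37.4 0;0 -7.5 37.4 0;0 -7.5 37.4 0;0 0 0 -7.9;0 0 0 -7.9;0 0 0 -7.9;0 0 0 -7.9;0 0 0 -7.9;0 0 0 -7.9;0 0 0 -7.9;0 0 0 -7.9;0 0 0 -7.9;0 0 0 -7.9;0 0 0 -7.4", "jaw": 1}}

```text
time_s: 21.5
eef_pos: [628.9, 163.4, 205.0]
tcp_rot: [0.705, -0.056, 0.705, 0.056]
wrist_force: [0.7, -0.3, -1.8]
opening: 0.35
```

Request:
{"op": "drive_tool", "data": {"deltas": "0 0 0 0;0 0 0 0;0 0 0 0"}}

```text
time_s: 21.8
eef_pos: [629.0, 163.5, 205.2]
tcp_rot: [0.705, -0.053, 0.705, 0.053]
wrist_force: [0.5, 0.1, -0.4]
opening: 0.347
```

```bash
python3 -c "
from h import *
shot('w15',(0,400,0,640))
C=cam('wrist')
goto(629,163,205,98.7)
for u in (-108,108):
  for v in (-30,30):
    a=np.radians(8.7); print(u,v,proj(C,[546.3+np.cos(a)*u-np.sin(a)*v,150.1+np.sin(a)*u+np.cos(a)*v,34.5]).round(0))
"
```

```text
blade bright px 438 rows (np.int64(200), np.int64(329)) open 0.3524
cur yaw 98.7 twist -0.0 q7 0.99
t 21.9 tcp [629.1 163.5 205.3] local shift before twist [ 0.3 -0.5 -0.1] after twist [ 0.3 -0.5 -0.1] tilt -1.0 open 0.352 F [1.  0.3 0.5]
-108 -30 [279. -44.]
-108 30 [352. -45.]
108 -30 [288. 202.]
108 30 [345. 202.]
```

View pics/w15.png

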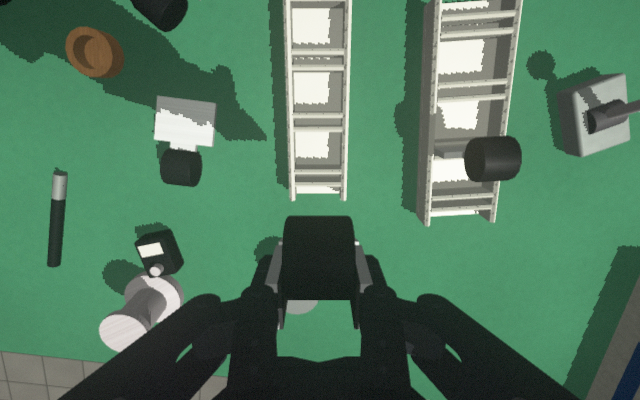

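```bash
python3 -c "
from h import *
C=cam('wrist'); im=cv2.imread('pics/w15.png'); g=cv2.cvtColor(im,cv2.COLOR_BGR2GRAY).astype(int)
a=np.radians(8.7); 
for u in (-28,28,84): print(u,[proj(C,[544.3+np.cos(a)*(u+d),152.6+np.sin(a)*(u+d),34.5]).round(1).tolist() for d in(-9.2,-4.2,0,4.2,9.2)])
print('right strip',g[30:205,338:343].mean(1).astype(int).tolist())
print('row 20',g[18:23,275:365].mean(0).astype(int).tolist()); print('row 190',g[192:196,275:365].mean(0).astype(int).tolist())
"
```

```text
-28 [[319.0, 47.6], [319.0, 53.7], [319.0, 58.8], [319.0, 63.8], [319.0, 69.7]]
28 [[319.1, 112.1], [319.1, 117.5], [319.1, 122.0], [319.1, 126.5], [319.1, 131.7]]
84 [[319.1, 169.4], [319.1, 174.1], [319.1, 178.1], [319.1, 182.1], [319.1, 186.8]]
right strip [135, 133, 135, 136, 134, 136, 136, 136, 136, 136, 134, 132, 133, 133, 133, 133, 134, 134, 161, 178, 186, 215, 222, 221, 194, 127, 91, 104, 126, 131, 130, 132, 131, 132, 150, 180, 190, 215, 222, 222, 176, 113, 114, 126, 130, 128, 128, 131, 132, 130, 129, 129, 129, 130, 128, 128, 128, 128, 130, 129, 127, 127, 128, 127, 127, 128, 127, 128, 127, 127, 126, 125, 126, 125, 126, 126, 126, 126, 127, 126, 131, 121, 137, 171, 187, 209, 216, 204, 152, 128, 128, 135, 136, 132, 124, 114, 140, 177, 189, 199, 212, 199, 156, 132, 131, 130, 130, 129, 129, 129, 130, 128, 129, 137, 139, 134, 131, 129, 129, 130, 131, 132, 131, 130, 136, 133, 132, 133, 133, 132, 132, 130, 126, 128, 125, 120, 127, 126, 127, 157, 170, 178, 195, 202, 161, 130, 126, 119, 117, 124, 128, 129, 167, 181, 183, 196, 181, 144, 140, 132, 138, 152, 165, 150, 133, 136, 138, 140, 
[... 242 characters left out ...]
3, 242, 243, 242, 243, 243, 243, 242, 242, 242, 243, 240, 219, 213, 162, 139, 139, 139, 138, 139, 139, 140, 139, 140, 139, 139, 129, 93, 119, 157, 158, 168, 210, 237, 233, 202, 122, 121, 120, 120, 120, 121, 121, 120, 119, 119, 118, 117, 117]
row 190 [124, 125, 125, 126, 127, 126, 126, 126, 127, 127, 127, 127, 127, 130, 149, 161, 185, 236, 239, 232, 173, 158, 171, 171, 171, 170, 172, 173, 172, 172, 171, 172, 172, 172, 172, 172, 173, 173, 173, 172, 173, 172, 173, 174, 174, 174, 173, 175, 175, 176, 175, 175, 176, 174, 175, 175, 174, 175, 175, 176, 176, 176, 174, 169, 132, 113, 158, 158, 187, 239, 236, 208, 131, 131, 130, 131, 132, 129, 131, 132, 131, 132, 131, 130, 131, 132, 131, 132, 133, 131]
```

```bash
python3 -c "
from h import *
goto(518.8,147.5,108,98.7)"
```

```text
cur yaw 98.7 twist -0.0 q7 0.99
t 21.9 tcp [629.1 163.5 205.3] local shift before twist [  97.3    0.8 -111.4] after twist [  97.3    0.9 -111.4] tilt -1.0 open 0.352 F [1.  0.3 0.5]
```

Request:
{"op": "drive_tool", "data": {"deltas": "0 0.2 -27.9 0;0 0.2 -27.9 0;0 0.2 -27.9 0;0 0.2 -27.9 0;25 0 0 0;25 0 0 0;25 0 0 0;15 0 0 0;7 0 0 0;0 0 0 0;0 0 0 0"}}

```text
time_s: 22.95
eef_pos: [519.3, 147.7, 109.1]
tcp_rot: [0.705, -0.054, 0.705, 0.054]
wrist_force: [0.8, -0.1, -0.8]
opening: 0.348
```

Request:
{"op": "drive_tool", "data": {"deltas": "2 0 0 0;2 0 0 0;2 0 0 0;2 0 0 0;2 0 0 0;2 0 0 0;2 0 0 0;0 0 0 0", "jaw": 0.31}}

```text
time_s: 23.75
eef_pos: [518.5, 147.2, 94.0]
tcp_rot: [0.705, -0.054, 0.705, 0.054]
wrist_force: [-0.2, 0.7, -0.3]
opening: 0.349
```

```bash
python3 -c "
from h import *
goto(518.8,147.5,74,98.7)
f=viewer.grab_frame('scene'); c=cam('scene'); u,v=proj(c,[518,147,70]).astype(int); print(u,v)
cv2.imwrite('pics/s16.png',cv2.resize(f[v-60:v+60,u-80:u+80],None,fx=4.5,fy=4.5,interpolation=cv2.INTER_CUBIC)[:,:,::-1])
"
```

```text
cur yaw 98.8 twist 0.1 q7 0.82
t 23.8 tcp [518.5 147.2  94. ] local shift before twist [20.   0.2  0.4] after twist [20.   0.2  0.4] tilt -1.0 open 0.349 F [-0.2  0.7 -0.3]
353 160
```

View pics/s16.png

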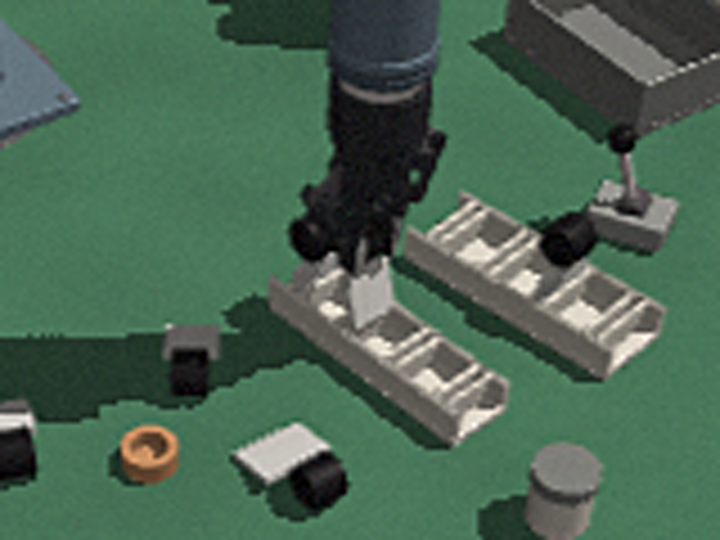

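Request:
{"op": "drive_tool", "data": {"deltas": "2.5 0 0 0;2.5 0 0 0;2.5 0 0 0;2.5 0 0 0;2.5 0 0 0;2.5 0 0 0;0 0 0 0;0 0 0 0"}}

```text
time_s: 24.6
eef_pos: [518.8, 147.5, 79.2]
tcp_rot: [0.705, -0.054, 0.705, 0.054]
wrist_force: [4.8, 1.1, 0.2]
opening: 0.349
```

Request:
{"op": "drive_tool", "data": {"deltas": "1.5 0 0 0;1.5 0 0 0;1.5 0 0 0;0 0 0 0;0 0 0 0"}}

```text
time_s: 25.1
eef_pos: [518.7, 147.3, 74.6]
tcp_rot: [0.705, -0.054, 0.705, 0.054]
wrist_force: [4.1, 0.8, 1.8]
opening: 0.347
```

Request:
{"op": "drive_tool", "data": {"deltas": "0.5 0 1 0;0.5 0 0.5 0;0 0 0 0;0 0 0 0"}}

```text
time_s: 25.5
eef_pos: [519.5, 147.3, 73.4]
tcp_rot: [0.705, -0.054, 0.706, 0.054]
wrist_force: [1.5, 1.0, -0.6]
opening: 0.349
```

Request:
{"op": "drive_tool", "data": {"deltas": "0 0 0 0;0 0 0 0;0 0 0 0", "jaw": 0.1}}

```text
time_s: 25.8
eef_pos: [519.5, 147.2, 73.4]
tcp_rot: [0.705, -0.054, 0.706, 0.054]
wrist_force: [-0.7, 1.3, 1.0]
opening: 0.454
```

Request:
{"op": "drive_tool", "data": {"deltas": "-5 0 0 0;-20 0 0 0;-35 0 0 0;-40 0 0 0;-20 0 0 0;0 0 0 0", "jaw": 0}}

```text
time_s: 26.4
eef_pos: [521.8, 148.5, 197.1]
tcp_rot: [0.707, -0.054, 0.703, 0.054]
wrist_force: [-0.5, -0.8, -0.7]
opening: 0.499
```

```bash
python3 -c "
from h import *
goto(493,-160,140,74)
f=viewer.grab_frame('wrist'); cv2.imwrite('pics/w17.png',f[:,:,::-1]); C=cam('wrist')
print('exp grip top px',proj(C,[517.3,147.3,98]))
gauges('top')
"
```

```text
cur yaw 98.8 twist 24.8 q7 0.93
t 26.4 tcp [521.8 148.5 197.1] local shift before twist [  56.5 -300.5  -75.7] after twist [  56.5 -304.6   57.1] tilt -1.0 open 0.499 F [-0.5 -0.8 -0.7]
exp grip top px [316.98775889 198.5671939 ]
top wide1 0.78 grip [641.1  17.4] blade [595.6  17.7] d 45.5 yaw -0.4 yawrect 0.3 bladesize [58.1 50.2]
top narrow1 0.63 grip [489.8  -2.7] blade [446.9  26.4] d 51.8 yaw -34.1 yawrect -74.1 bladesize [24.4 52.5]
top narrow1 0.62 grip [ 492.5 -163.2] blade [ 459.3 -149.1] d 36.0 yaw -23.0 yawrect -0.5 bladesize [47.  33.5]
```

View pics/w17.png

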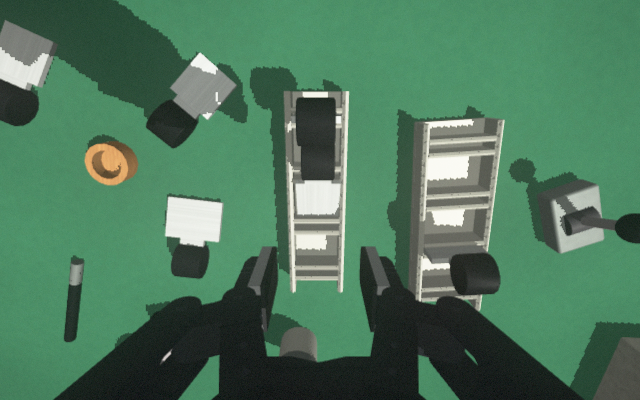

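```bash
python3 -c "
from h import *
C=cam('wrist'); a=np.radians(8.7); P=lambda u,z,v=0: proj(C,[545+np.cos(a)*u-np.sin(a)*v,151.5+np.sin(a)*u+np.cos(a)*v,z]).round(1).tolist()
for s in(-84,-28,28,84): print(s,'slot top',P(s,34.5),'walls',[P(s+d,34.5)[1] for d in(-9.2,9.2)],'grip c top',P(s,98),'grip c mid',P(s,79),P(s-19,79)[1],P(s+19,79)[1])
im=cv2.cvtColor(cv2.imread('pics/w17.png'),cv2.COLOR_BGR2GRAY).astype(int)
print(list(zip(range(88,240,2),im[88:240:2,314:322].mean(1).astype(int).tolist())))
for z in(65,75): print(z,(ray(C,(318,160),z)-[545,151.5,0]).round(1))
for z in(10,34): print(z,(ray(C,(318,215),z)-[545,151.5,0]).round(1))
"

```

```text
-84 slot top [317.7, 122.8] walls [112.5, 132.9] grip c top [317.5, 129.6] grip c mid [317.5, 127.2] 102.1 151.2
-28 slot top [317.7, 181.1] walls [172.0, 190.0] grip c top [317.6, 201.9] grip c mid [317.6, 194.7] 172.8 215.5
28 slot top [317.8, 233.0] walls [224.9, 241.0] grip c top [317.6, 264.4] grip c mid [317.7, 253.6] 234.5 272.0
84 slot top [317.8, 279.5] walls [272.2, 286.7] grip c top [317.7, 319.1] grip c mid [317.7, 305.5] 288.6 321.8
[(88, 111), (90, 72), (92, 231), (94, 242), (96, 243), (98, 37), (100, 37), (102, 41), (104, 42), (106, 42), (108, 44), (110, 43), (112, 45), (114, 46), (116, 49), (118, 50), (120, 52), (122, 53), (124, 52), (126, 51), (128, 51), (130, 50), (132, 49), (134, 49), (136, 49), (138, 48), (140, 47), (142, 47), (144, 46), (146, 47), (148, 47), (150, 48), (152, 48), (154, 51), (156, 53), (158, 56), (160, 58), (162, 59), (164, 60), (166, 60), (168, 57), (170, 56), (172, 55), (174, 54), (176, 54), (178, 52), (180, 165), (182, 234), (184, 236), (186, 236), (188, 236), (190, 236), (192, 236), (194, 237), (196, 236), (198, 236), (200, 236), (202, 236), (204, 237), (206, 237), (208, 237), (210, 237), (212, 236), (214, 185), (216, 110), (218, 119), (220, 188), (222, 213), (224, 114), (226, 105), (228, 104), (230, 135), (232, 187), (234, 221), (236, 242), (238, 243)]
65 [-54.4  -8.   65. ]
75 [-56.4  -8.3  75. ]
10 [17.2  2.8 10. ]
34 [ 7.9  1.5 34. ]
```

```bash
python3 -c "
from h import *
C=cam('wrist'); f=viewer.grab_frame('wrist'); goto(0,0,0)
g=cv2.cvtColor(f,cv2.COLOR_RGB2GRAY).astype(int)[:,314:322].mean(1).astype(int)
print(list(zip(range(92,246,2),g[92:246:2].tolist())))
a=np.radians(8.7); D=np.array([np.cos(a),np.sin(a),0])
P=lambda u,z: proj(C,np.array([545,151.5,z])+D*u)[1].round(1)
print('stood',P(-65,79),P(-103,79),'slot2',P(18.8,34.5),P(37.2,34.5))
b=f[:,300:336]
for row in(164,218):
  for z in(8,34,45,52,60): print(row,z,((ray(C,(318,row),z)-[545,151.5,0])@D).round(1))
"

```

```text
t 26.6 tcp [519.3 147.1 192.6] local shift before twist [ 193.8  -66.2 -535.3] after twist [ 193.8  -66.2 -535.3] tilt -1.0 open 0.5 F [ 0.   0.6 -1.1]
[(92, 116), (94, 73), (96, 225), (98, 243), (100, 243), (102, 115), (104, 36), (106, 37), (108, 38), (110, 39), (112, 41), (114, 41), (116, 43), (118, 44), (120, 47), (122, 46), (124, 50), (126, 51), (128, 49), (130, 51), (132, 50), (134, 49), (136, 48), (138, 47), (140, 48), (142, 46), (144, 44), (146, 45), (148, 43), (150, 41), (152, 41), (154, 45), (156, 47), (158, 49), (160, 51), (162, 52), (164, 55), (166, 57), (168, 57), (170, 57), (172, 55), (174, 53), (176, 53), (178, 52), (180, 52), (182, 51), (184, 50), (186, 224), (188, 236), (190, 237), (192, 236), (194, 236), (196, 236), (198, 236), (200, 237), (202, 236), (204, 236), (206, 236), (208, 237), (210, 237), (212, 236), (214, 236), (216, 236), (218, 237), (220, 129), (222, 106), (224, 168), (226, 189), (228, 168), (230, 106), (232, 105), (234, 105), (236, 168), (238, 195), (240, 237), (242, 242), (244, 242)]
stood 151.2 102.1 slot2 224.9 241.0
164 8 -39.6
164 34 -45.0
164 45 -47.3
164 52 -48.8
164 60 -50.5
218 8 21.8
218 34 11.4
218 45 6.9
218 52 4.1
218 60 0.9
```

```bash
python3 -c "
from h import *
c=cam('scene'); a=np.radians(8.7)
Q=lambda u,v,z:((proj(c,[545+np.cos(a)*u-np.sin(a)*v,151.5+np.sin(a)*u+np.cos(a)*v,z])-[273,100])*4.5).round(0).tolist()
for u in(-28,-18.8,-10,0,18.8): print(u,Q(u,-22,34.5),Q(u,22,34.5))
print('blade shoulder if vertical',[Q(u,v,28+45) for u in(-28,-10) for v in(-22,22)])
print('corners',[Q(u,v,34.5) for u in(-108,108) for v in(-30,30)])
goto(545-45*np.cos(a),151.5-45*np.sin(a),47,98.7)
"

```

```text
-28 [341.0, 318.0] [380.0, 294.0]
-18.8 [349.0, 324.0] [388.0, 300.0]
-10 [357.0, 330.0] [396.0, 305.0]
0 [366.0, 336.0] [404.0, 311.0]
18.8 [382.0, 348.0] [421.0, 323.0]
blade shoulder if vertical [[343.0, 282.0], [383.0, 258.0], [359.0, 294.0], [399.0, 269.0]]
corners [[268.0, 274.0], [321.0, 243.0], [456.0, 413.0], [510.0, 377.0]]
cur yaw 98.8 twist 0.1 q7 0.93
t 26.6 tcp [519.3 147.1 192.6] local shift before twist [145.7   0.5 -18.6] after twist [145.7   0.5 -18.7] tilt -1.0 open 0.5 F [ 0.   0.6 -1.1]
```

Request:
{"op": "drive_tool", "data": {"deltas": "30 0 -10 0;30 0.5 -9 0;30 0 0 0;30 0 0 0;15 0 0 0;8 0 0 0;0 0 0 0;0 0 0 0"}}

```text
time_s: 27.45
eef_pos: [501.9, 145.5, 51.6]
tcp_rot: [0.705, -0.054, 0.705, 0.054]
wrist_force: [0.1, 0.3, 0.7]
opening: 0.499
```

Request:
{"op": "drive_tool", "data": {"deltas": "0 0 0 0;0 0 0 0;0 0 0 0;0 0 0 0;0 0 0 0", "jaw": 1}}

```text
time_s: 27.95
eef_pos: [502.1, 145.5, 51.7]
tcp_rot: [0.706, -0.054, 0.704, 0.054]
wrist_force: [-0.3, -0.4, 5.8]
opening: 0.349
```

```bash
python3 -c "
from h import *
a=np.radians(8.7)
goto(545-45*np.cos(a),151.5-45*np.sin(a),47,98.7)
C=cam('wrist'); f=viewer.grab_frame('wrist')
g=cv2.cvtColor(f,cv2.COLOR_RGB2GRAY).astype(int)[:,314:322].mean(1).astype(int)
print(list(zip(range(180,400,4),g[180:400:4].tolist())))
D=np.array([np.cos(a),np.sin(a),0])
print('axis px for rack x at z50',[(u,proj(C,np.array([545,151.5,50])+D*u)[1].round(0)) for u in(-67,-48,-29)])
"

```

```text
cur yaw 98.8 twist 0.1 q7 0.74
t 27.9 tcp [502.1 145.5  51.7] local shift before twist [ 4.7 -0.5 -1.7] after twist [ 4.7 -0.5 -1.7] tilt -1.0 open 0.349 F [-0.3 -0.4  5.8]
[(180, 46), (184, 47), (188, 45), (192, 48), (196, 47), (200, 47), (204, 48), (208, 51), (212, 53), (216, 55), (220, 58), (224, 57), (228, 55), (232, 56), (236, 52), (240, 46), (244, 46), (248, 47), (252, 37), (256, 38), (260, 39), (264, 44), (268, 44), (272, 45), (276, 46), (280, 47), (284, 48), (288, 53), (292, 59), (296, 229), (300, 247), (304, 247), (308, 247), (312, 247), (316, 246), (320, 247), (324, 247), (328, 122), (332, 115), (336, 115), (340, 207), (344, 151), (348, 113), (352, 112), (356, 202), (360, 206), (364, 44), (368, 42), (372, 41), (376, 39), (380, 39), (384, 37), (388, 33), (392, 34), (396, 31)]
axis px for rack x at z50 [(-67, np.float64(222.0)), (-48, np.float64(257.0)), (-29, np.float64(289.0))]
```

Request:
{"op": "drive_tool", "data": {"deltas": "-6 0 4 0;-6 0 4 0;-4.5 0 4.3 0;-4.5 0 4.3 0;-3.7 0 4.9 0;-3.7 0 4.9 0;-2.8 0 5.5 0;-2.8 0 5.5 0;0 0 0 0", "jaw": 0.31}}

```text
time_s: 28.9
eef_pos: [539.8, 151.0, 85.3]
tcp_rot: [0.706, -0.054, 0.704, 0.054]
wrist_force: [-0.9, -0.5, -0.8]
opening: 0.346
```

Request:
{"op": "drive_tool", "data": {"deltas": "-1.8 0 5.8 0;-1.8 0 5.8 0;-0.4 0 4.3 0;-0.4 0 4.3 0;0 0 0 0"}}

```text
time_s: 29.4
eef_pos: [559.1, 154.1, 89.4]
tcp_rot: [0.705, -0.054, 0.705, 0.054]
wrist_force: [-1.7, -1.8, 1.5]
opening: 0.344
```

Request:
{"op": "drive_tool", "data": {"deltas": "0 0 5 0;0 0 5 0;0 0 0 0;0 0 0 0"}}

```text
time_s: 29.8
eef_pos: [568.8, 155.6, 89.2]
tcp_rot: [0.705, -0.054, 0.705, 0.054]
wrist_force: [-0.3, -0.8, -0.6]
opening: 0.344
```

```bash
cat >> h.py <<'E'
RN=(545.,151.5,8.7); RW=(550.5,298.3,12.2)
def rk(r,u,v,z):
    a=np.radians(r[2]); return np.array([r[0]+np.cos(a)*u-np.sin(a)*v,r[1]+np.sin(a)*u+np.cos(a)*v,z])
def rinv(r,p):
    a=np.radians(r[2]); d=np.array(p[:2])-r[:2]; return (np.array([[np.cos(a),np.sin(a)],[-np.sin(a),np.cos(a)]])@d).round(1)
E
python3 -c "
from h import *
c=cam('scene'); f=viewer.grab_frame('scene'); p,M,o=tcp(); print(p.round(1),rinv(RN,p))
u,v=proj(c,rk(RN,15,0,60)).astype(int); lo=np.array([u-45,v-40]); S=8
im=np.ascontiguousarray(cv2.resize(f[v-40:v+30,u-45:u+45],None,fx=S,fy=S,interpolation=cv2.INTER_CUBIC)[:,:,::-1])
d=lambda P:tuple(int(x) for x in ((proj(c,P)-lo+.5)*S))
for s in(-84,-28,28,84): cv2.line(im,d(rk(RN,s,-24,34.5)),d(rk(RN,s,24,34.5)),(0,0,255),1)
cv2.polylines(im,[np.array([d(rk(RN,x,y,34.5)) for x,y in((-108,-30),(108,-30),(108,30),(-108,30))])],True,(255,0,0),1)
cv2.polylines(im,[np.array([d(rk(RN,15.8,y,z)) for y,z in((-22,24),(22,24),(22,69),(-22,69))])],True,(0,255,255),1)
cv2.imwrite('pics/s18.png',im)
"
```

```text
[568.7 155.5  89.2] [24.   0.4]
```

View pics/s18.png

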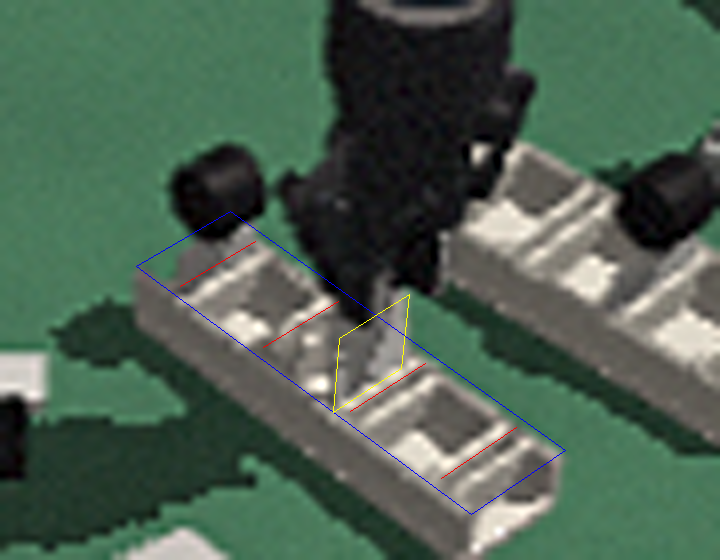

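Request:
{"op": "drive_tool", "data": {"deltas": "-5 0 -0.5 0;-6 0 0 0;-6 0 0 0;0 0 6 0;0 0 6.2 0;0 0 0 0;0 0 0 0"}}

```text
time_s: 30.55
eef_pos: [579.7, 157.2, 105.8]
tcp_rot: [0.705, -0.054, 0.705, 0.054]
wrist_force: [1.0, -0.2, -0.6]
opening: 0.343
```

Request:
{"op": "drive_tool", "data": {"deltas": "3 0 0 0;3 0 0 0;3 0 0 0;3 0 0 0;0 0 0 0"}}

```text
time_s: 31.05
eef_pos: [579.6, 157.1, 93.7]
tcp_rot: [0.705, -0.054, 0.705, 0.054]
wrist_force: [0.1, 0.1, -0.4]
opening: 0.346
```

Request:
{"op": "drive_tool", "data": {"deltas": "3 0 0 0;3 0 0 0;3 0 0 0;3 0 0 0;0 0 0 0"}}

```text
time_s: 31.55
eef_pos: [580.5, 157.3, 82.2]
tcp_rot: [0.706, -0.054, 0.705, 0.054]
wrist_force: [3.5, 0.5, -1.6]
opening: 0.345
```

Request:
{"op": "drive_tool", "data": {"deltas": "2 0 0 0;2 0 0 0;2 0 0 0;0 0 0 0"}}

```text
time_s: 31.95
eef_pos: [581.3, 157.4, 77.2]
tcp_rot: [0.706, -0.054, 0.704, 0.054]
wrist_force: [5.4, -0.1, 5.8]
opening: 0.343
```

Request:
{"op": "drive_tool", "data": {"deltas": "0 0 2 0;0 0 2 0;0 0 0 0;0 0 0 0"}}

```text
time_s: 32.35
eef_pos: [582.3, 157.6, 75.9]
tcp_rot: [0.704, -0.054, 0.706, 0.054]
wrist_force: [0.1, -1.1, 5.1]
opening: 0.345
```

Request:
{"op": "drive_tool", "data": {"deltas": "0 0 2 0;0 0 2 0;0 0 0 0;0 0 0 0"}}

```text
time_s: 32.75
eef_pos: [586.1, 158.1, 75.1]
tcp_rot: [0.704, -0.054, 0.706, 0.054]
wrist_force: [-4.2, -0.6, -4.0]
opening: 0.349
```

```bash
python3 -c "
from h import *
c=cam('scene'); f=viewer.grab_frame('scene'); p,M,o=tcp(); print(p.round(1),rinv(RN,p),o['wrist_force'],o['torque'])
u,v=proj(c,rk(RN,15,0,60)).astype(int); S=8
im=np.ascontiguousarray(cv2.resize(f[v-40:v+30,u-45:u+45],None,fx=S,fy=S,interpolation=cv2.INTER_CUBIC)[:,:,::-1])
cv2.imwrite('pics/s19.png',im)
"
```

```text
[586.3 158.1  75.2] [41.8  0.3] [-3.5358623  -0.36777172 -3.30077299] [-0.17341483  0.9428628   0.00362579]
```

View pics/s19.png

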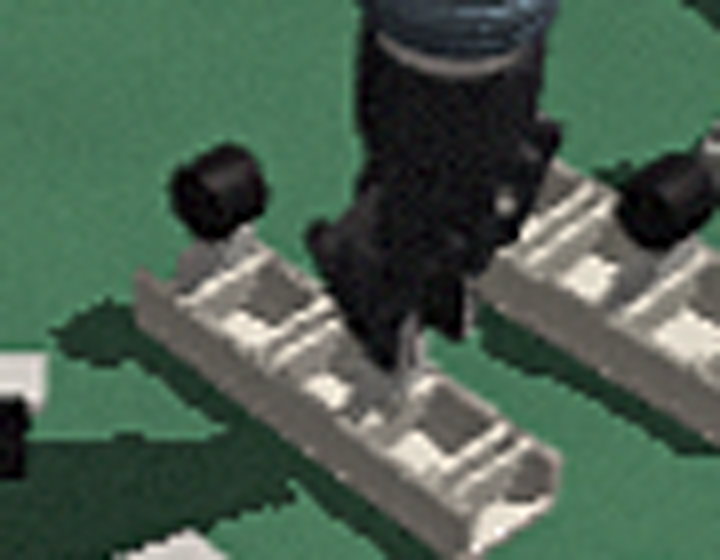

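Request:
{"op": "drive_tool", "data": {"deltas": "1 0 -1.9 0;1 0 -1.9 0;0 0 0 0;0 0 0 0"}}

```text
time_s: 33.2
eef_pos: [584.8, 157.9, 74.6]
tcp_rot: [0.706, -0.054, 0.704, 0.054]
wrist_force: [0.9, -0.1, -0.4]
opening: 0.346
```

Request:
{"op": "drive_tool", "data": {"deltas": "0 0 0 0;0 0 0 0;0 0 0 0;0 0 0 0", "jaw": -0.1}}

```text
time_s: 33.6
eef_pos: [583.8, 157.9, 74.2]
tcp_rot: [0.705, -0.054, 0.705, 0.054]
wrist_force: [0.4, -0.3, 1.1]
opening: 0.548
```

Request:
{"op": "drive_tool", "data": {"deltas": "-5 0 0 0;-10 0 0 0;-15 0 0 0;-25 0 0 0;-30 0 0 0;-30 0 0 0;0 0 0 0;0 0 0 0;0 0 0 0"}}

```text
time_s: 34.5
eef_pos: [583.4, 157.4, 188.9]
tcp_rot: [0.705, -0.054, 0.705, 0.054]
wrist_force: [-0.9, 0.5, -0.2]
opening: 0.551
```

```bash
cat >> h.py <<'E'
def prof(name,cols=(314,322),rack=RN):
    C=cam('wrist'); f=viewer.grab_frame('wrist'); cv2.imwrite(f'pics/{name}.png',f[:,:,::-1]); p,M,o=tcp(); print(p.round(1),"rack",rinv(rack,p),"open",round(o['opening'],3))
    g=cv2.cvtColor(f,cv2.COLOR_RGB2GRAY).astype(int)[:,cols[0]:cols[1]].mean(1)
    lab=np.where(g<85,'#',np.where(g>150,'o','-')); k=np.flatnonzero(np.r_[True,lab[1:]!=lab[:-1]]); print([(int(i),str(lab[i])) for i in k])
    for s in(-84,-28,28,84): print(s,'slot walls',[round(proj(C,rk(rack,s+d,0,34.5))[1],1) for d in(-9.2,9.2)],'stood grip rows',[round(proj(C,rk(rack,s+d,0,79))[1],1) for d in(-19,19)])
    return f,C
E
python3 -c "
from h import *
prof('w20')"
```

```text
[583.3 157.4 188.5] rack [38.7  0.1] open 0.55
[(0, '-'), (2, '#'), (63, 'o'), (95, '-'), (102, 'o'), (109, '-'), (118, 'o'), (151, '-'), (156, '#'), (201, '-'), (217, 'o'), (222, '-'), (230, 'o'), (237, '-'), (362, '#')]
-84 slot walls [np.float64(32.5), np.float64(56.4)] stood grip rows [np.float64(3.9), np.float64(63.5)]
-28 slot walls [np.float64(102.3), np.float64(123.3)] stood grip rows [np.float64(89.6), np.float64(140.6)]
28 slot walls [np.float64(163.7), np.float64(182.3)] stood grip rows [np.float64(163.1), np.float64(207.3)]
84 slot walls [np.float64(218.1), np.float64(234.7)] stood grip rows [np.float64(226.8), np.float64(265.5)]
```

```bash
python3 -c "
from h import *
K,e,Mc=cam('wrist'); p,M,o=tcp(); off=M.T@(e-p); Rc=M.T@Mc
def Cat(p,yaw): # jaw yaw deg, x down
    a=np.radians(yaw); y=np.array([np.cos(a),np.sin(a),0]); x=np.array([0,0,-1.]); M=np.c_[x,y,np.cross(x,y)]; return (K,np.array(p)+M@off,M@Rc)
C=Cat([625.7,353.4,94.8],12.25)
for u in(-108,0,108): print(u,[proj(C,rk(RW,u,v,34.5)).round(1).tolist() for v in(38,-38)])
im=cv2.cvtColor(cv2.imread('pics/w14.png'),cv2.COLOR_BGR2GRAY)
for c in(120,260): print(c,im[195:235,c-2:c+3].mean(1).astype(int).tolist(), im[295:315,c-2:c+3].mean(1).astype(int).tolist())
C=Cat([600.4,398.8,192.8],-.1); im=cv2.cvtColor(cv2.imread('pics/w12.png'),cv2.COLOR_BGR2GRAY)
for u in(-60,-20,20): q=proj(C,rk(RW,u,38,34.5)); print(q.round(1), im[int(q[1])-12:int(q[1])+12,int(q[0])].tolist())
"
```

```text
-108 [[34.9, 220.8], [63.9, 313.0]]
0 [[192.4, 220.8], [205.3, 312.9]]
108 [[349.9, 220.7], [346.7, 312.9]]
120 [113, 114, 113, 113, 114, 113, 113, 113, 139, 152, 157, 153, 150, 150, 151, 150, 150, 149, 152, 149, 150, 150, 166, 219, 231, 231, 231, 231, 206, 146, 129, 127, 124, 205, 227, 228, 228, 228, 227, 227] [149, 149, 149, 150, 150, 150, 149, 148, 214, 229, 230, 229, 230, 218, 159, 114, 112, 111, 111, 108]
260 [110, 111, 111, 110, 110, 110, 111, 111, 135, 147, 151, 150, 150, 152, 151, 151, 150, 151, 151, 151, 151, 150, 166, 221, 233, 232, 232, 232, 208, 145, 128, 127, 122, 123, 122, 123, 121, 123, 123, 123] [52, 46, 42, 41, 42, 41, 38, 40, 42, 39, 41, 41, 39, 38, 40, 40, 39, 41, 39, 40]
[208.1 251.9] [112, 125, 145, 157, 150, 149, 147, 146, 149, 148, 151, 147, 189, 222, 229, 229, 158, 109, 92, 111, 121, 123, 121, 117]
[244.1 244.6] [112, 135, 149, 178, 161, 149, 151, 148, 150, 146, 149, 150, 215, 229, 229, 217, 161, 157, 141, 136, 133, 126, 125, 124]
[280.7 237.2] [118, 141, 143, 149, 148, 149, 146, 147, 148, 145, 147, 181, 221, 230, 229, 204, 152, 126, 120, 162, 142, 128, 133, 130]
```

```bash
python3 -c "
from h import *
goto(490,-160,188,73)"
```

```text
cur yaw 98.8 twist 25.8 q7 0.95
t 34.5 tcp [583.3 157.4 188.5] local shift before twist [   0.9 -299.5 -140.5] after twist [   0.9 -330.8    3.6] tilt -1.0 open 0.55 F [-1.  -0.4  0.2]
```

Request:
{"op": "drive_tool", "data": {"deltas": "0 -37.4 -17.6 0;0 -37.4 -17.6 0;0 -37.4 -17.6 0;0 -37.4 -17.6 0;0 -37.4 -17.6 0;0 -37.4 -17.6 0;0 -37.4 -17.6 0;0 -37.4 -17.6 0;0 0 0 8.5;0 0 0 8.5;0 0 0 8.5;0 0 0 0;0 0 0 0;0 0 0 0", "jaw": -0.3}}

```text
time_s: 35.95
eef_pos: [490.0, -159.2, 188.9]
tcp_rot: [0.699, 0.102, 0.7, -0.102]
wrist_force: [-0.7, 0.3, -0.1]
opening: 0.649
```

```bash
python3 -c "
from h import *
f=gauges('wrist'); cv2.imwrite('pics/w21.png',f[:,:,::-1]); goto(490,-160,188,73)
gauges('top')"
```

```text
wrist wide1 0.88 grip [643.3  20.1] blade [595.7  18.7] d 47.6 yaw 1.7 yawrect 1.0 bladesize [60.  59.8]
wrist narrow1 0.91 grip [490.5  -0.8] blade [452.2  23.7] d 45.4 yaw -32.6 yawrect -32.8 bladesize [49.5 43.8]
wrist narrow1 0.58 grip [ 493.2 -160.7] blade [ 449.3 -147.4] d 45.9 yaw -16.8 yawrect -16.7 bladesize [42.2 52.9]
cur yaw 73.3 twist 0.3 q7 1.14
t 36.1 tcp [ 490.1 -159.3  189. ] local shift before twist [ 1.  -0.7  0.1] after twist [ 1.  -0.7  0.1] tilt -1.0 open 0.65 F [ 0.2 -0.5 -1.1]
top wide1 0.81 grip [641.2  17.4] blade [595.5  17.7] d 45.7 yaw -0.5 yawrect 0.3 bladesize [58.1 50.2]
top narrow1 0.61 grip [490.5  -3.8] blade [452.8  22.1] d 45.8 yaw -34.5 yawrect -33.4 bladesize [50.2 45.5]
```

Request:
{"op": "drive_tool", "data": {"deltas": "20 -0.5 3.4 0;35 0 0 0;35 0 0 0;35 0 0 0;25 0 0 0;15 0 0 0;8 0 0 0;4.5 0 0 0;0 0 0 0;0 0 0 0"}}

```text
time_s: 37.25
eef_pos: [494.0, -161.0, 12.6]
tcp_rot: [0.7, 0.103, 0.699, -0.103]
wrist_force: [0.0, -0.4, -0.5]
opening: 0.65
```

Request:
{"op": "drive_tool", "data": {"deltas": "0 0 0 0;0 0 0 0;0 0 0 0;0 0 0 0;0 0 0 0;0 0 0 0", "jaw": 1}}

```text
time_s: 37.85
eef_pos: [493.7, -161.0, 12.3]
tcp_rot: [0.7, 0.103, 0.699, -0.103]
wrist_force: [-1.2, 0.1, 6.9]
opening: 0.353
```

Request:
{"op": "drive_tool", "data": {"deltas": "-10 0 0 0;-30 0 0 0;-40 0 0 0;-40 0 0 0;-40 0 0 0;-25 0 0 0;0 0 0 0;0 0 0 0"}}

```text
time_s: 38.65
eef_pos: [493.0, -161.0, 196.9]
tcp_rot: [0.7, 0.103, 0.699, -0.103]
wrist_force: [-0.4, 0.3, -1.8]
opening: 0.352
```

```bash
python3 -c "
from h import *
w=rk(RN,70,-30-80,0); print(w)
goto(w[0],w[1],195,8.7)
f=gauges('wrist')"
```

```text
[630.8332623   53.35392987   0.        ]
cur yaw 73.2 twist 64.5 q7 1.14
t 38.6 tcp [ 493.  -161.   196.9] local shift before twist [  1.8 245.   70.1] after twist [   1.8  168.6 -191. ] tilt -1.0 open 0.352 F [-0.4  0.3 -1.8]
wrist wide1 0.8 grip [641.5  20.3] blade [593.8  18.4] d 47.8 yaw 2.3 yawrect 0.8 bladesize [60.1 59.5]
wrist narrow1 0.58 grip [489.2  -0.8] blade [450.9  23.7] d 45.4 yaw -32.6 yawrect -32.3 bladesize [49.4 43.7]
wrist narrow1 0.57 grip [ 606.2 -193.8] blade [ 491.6 -160.5] d 119.3 yaw -16.2 yawrect -16.2 bladesize [ 99.3 129. ]
wrist narrow1 0.41 grip [446.5 141.9] blade [532.6 147.1] d 86.3 yaw -176.6 yawrect -168.6 bladesize [ 35.  242.3]
```

```bash
python3 -c "
from h import *
w=rk(RN,-30,-30-79,0); print(w)
goto(w[0],w[1],195,8.7)"
```

```text
[531.8326128   39.21634173   0.        ]
cur yaw 73.3 twist 64.6 q7 1.14
t 38.8 tcp [ 492.2 -160.6  195.4] local shift before twist [  0.4 202.8 -19.6] after twist [   0.4   69.4 -191.5] tilt -1.0 open 0.348 F [-0.4  0.8 -1. ]
```

Request:
{"op": "drive_tool", "data": {"deltas": "0 40.5 -3.9 0;0 40.5 -3.9 0;0 40.5 -3.9 0;0 40.5 -3.9 0;0 40.5 -3.9 0;0 0 0 8.1;0 0 0 8.1;0 0 0 8.1;0 0 0 8.1;0 0 0 8.1;0 0 0 8.1;0 0 0 8;0 0 0 8;0 0 0 0;0 0 0 0"}}

```text
time_s: 40.3
eef_pos: [532.4, 38.9, 195.8]
tcp_rot: [0.537, 0.459, 0.538, -0.46]
wrist_force: [-0.1, -1.4, -1.4]
opening: 0.352
```

```bash
python3 -c "
from h import *
w=rk(RN,-30,-30-79,0)
goto(w[0],w[1],20,8.7)
f=viewer.grab_frame('wrist'); cv2.imwrite('pics/w22.png',f[:,:,::-1])
C=cam('wrist'); print([proj(C,rk(RN,u,-30,34.5)).round(1).tolist() for u in(-108,-30,108)])
g=cv2.cvtColor(f,cv2.COLOR_RGB2GRAY)
for c in (200,240,420): print(c,[int(x) for x in g[60:200:2,c]])"
```

```text
cur yaw 8.9 twist 0.2 q7 -0.25
t 40.3 tcp [532.4  38.9 195.8] local shift before twist [175.9  -0.3  -0.4] after twist [175.9  -0.3  -0.4] tilt -1.0 open 0.352 F [-0.1 -1.4 -1.4]
[[232.7, 99.8], [317.6, 99.9], [468.0, 100.2]]
200 [109, 104, 107, 108, 109, 109, 107, 111, 108, 108, 111, 108, 110, 110, 109, 111, 111, 109, 107, 110, 109, 110, 111, 114, 113, 112, 111, 110, 113, 112, 111, 112, 112, 111, 110, 108, 110, 110, 109, 111, 107, 110, 107, 109, 111, 111, 109, 112, 114, 112, 109, 110, 110, 110, 109, 110, 111, 113, 107, 111, 112, 111, 111, 112, 110, 111, 110, 113, 115, 114]
240 [45, 41, 46, 44, 48, 48, 46, 46, 46, 41, 33, 206, 122, 119, 120, 119, 118, 116, 116, 96, 87, 65, 64, 70, 66, 69, 65, 67, 67, 71, 69, 70, 69, 71, 72, 71, 74, 75, 74, 111, 116, 117, 118, 116, 117, 147, 217, 225, 225, 223, 223, 226, 222, 224, 221, 222, 225, 229, 227, 223, 222, 225, 226, 228, 229, 228, 225, 223, 224, 226]
420 [119, 118, 118, 120, 119, 119, 121, 119, 121, 116, 123, 119, 119, 118, 121, 120, 121, 183, 228, 159, 131, 66, 67, 66, 69, 67, 68, 65, 68, 113, 114, 113, 115, 116, 113, 114, 114, 115, 114, 112, 111, 115, 118, 114, 112, 113, 114, 117, 115, 112, 116, 116, 116, 115, 113, 115, 116, 116, 117, 114, 116, 116, 115, 115, 115, 117, 114, 117, 50, 47]
```

Request:
{"op": "drive_tool", "data": {"deltas": "35 0 0 0;35 0 0 0;35 0 0 0;30 0 0 0;20 0 0 0;12 0 0 0;6 0 0 0;2 0 0 0;0 0 0 0;0 0 0 0"}}

```text
time_s: 41.35
eef_pos: [533.7, 38.8, 22.6]
tcp_rot: [0.537, 0.461, 0.536, -0.46]
wrist_force: [0.0, -0.7, -0.9]
opening: 0.346
```

Request:
{"op": "drive_tool", "data": {"deltas": "0 0 -4.7 0;0 0 -5 0;-4.4 0 -1.1 0;-4.4 0 -1.1 0;-5.9 0 -2.4 0;-5.9 0 -2.4 0;-5.3 0 -3.4 0;-5.3 0 -3.4 0;-4.7 0 -4.2 0;-4.7 0 -4.2 0;0 0 0 0", "jaw": 0.31}}

```text
time_s: 42.45
eef_pos: [528.4, 71.4, 63.1]
tcp_rot: [0.537, 0.461, 0.536, -0.46]
wrist_force: [-0.6, -1.5, -0.6]
opening: 0.35
```

Request:
{"op": "drive_tool", "data": {"deltas": "-3.8 0 -4.9 0;-3.8 0 -4.9 0;-2.9 0 -5.5 0;-2.9 0 -5.5 0;-1.9 0 -5.9 0;-1.9 0 -5.9 0;0 0 0 0"}}

```text
time_s: 43.15
eef_pos: [523.1, 104.1, 79.8]
tcp_rot: [0.536, 0.461, 0.537, -0.46]
wrist_force: [0.0, -0.3, -0.6]
opening: 0.35
```

Request:
{"op": "drive_tool", "data": {"deltas": "-0.8 0 -6.1 0;-0.8 0 -6.2 0;0 0 0 0;0 0 0 0"}}

```text
time_s: 43.55
eef_pos: [521.4, 115.8, 81.2]
tcp_rot: [0.536, 0.461, 0.537, -0.46]
wrist_force: [0.8, 0.9, -0.5]
opening: 0.346
```

```bash
python3 -c "
from h import *
f,C=prof('w23')
p,M,o=tcp(); print(o['wrist_force'].round(1) if hasattr(o['wrist_force'],'round') else o['wrist_force'])
print('foot if vertical',proj(C,rk(RN,-30,-33,15)),'axis',proj(C,rk(RN,-30,-33,86)))"
```

```text
[521.5 115.6  81.2] rack [-28.7 -31.9] open 0.352
[(0, '#'), (34, '-'), (130, 'o'), (145, '-'), (159, 'o'), (160, '-'), (181, 'o'), (182, '-'), (213, 'o'), (227, '-'), (228, 'o'), (261, '-'), (262, '#'), (346, '-'), (362, '#')]
-84 slot walls [np.float64(183.9), np.float64(183.9)] stood grip rows [np.float64(209.1), np.float64(209.0)]
-28 slot walls [np.float64(183.8), np.float64(183.8)] stood grip rows [np.float64(209.0), np.float64(208.8)]
28 slot walls [np.float64(183.7), np.float64(183.7)] stood grip rows [np.float64(208.8), np.float64(208.7)]
84 slot walls [np.float64(183.6), np.float64(183.5)] stood grip rows [np.float64(208.6), np.float64(208.5)]
[-0.3  0.1  0.3]
foot if vertical [316.0561632  221.44044757] axis [315.1426281  277.40388697]
```

View pics/w23.png

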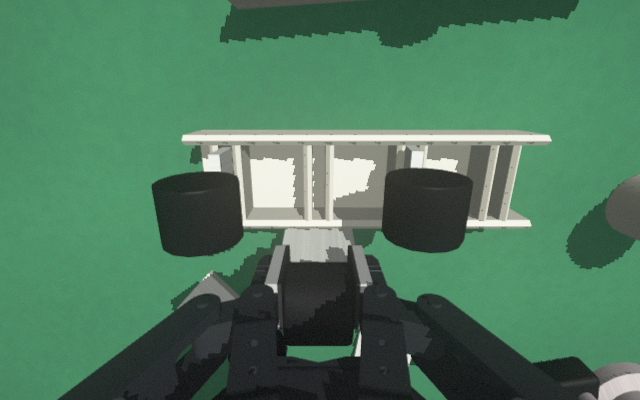

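Request:
{"op": "drive_tool", "data": {"deltas": "0 0 -4 0;0 0 -4 0;0 0 -4 0;0 0 -3 0;0 0 0 0;0 0 0 0"}}

```text
time_s: 44.2
eef_pos: [518.9, 129.8, 81.0]
tcp_rot: [0.536, 0.461, 0.537, -0.461]
wrist_force: [0.3, -1.9, -1.4]
opening: 0.351
```

```bash
python3 -c "
from h import *
f,C=prof('w24')
p,M,o=tcp(); print(np.round(o['wrist_force'],1))
for d in(-33,-37): print('foot if vertical',proj(C,rk(RN,-30,d,15)).round(0),'axis',proj(C,rk(RN,-30,d,87)).round(0), 'grip top edge',proj(C,rk(RN,-30,d+19,87)).round(0),'grip low',proj(C,rk(RN,-30,d-19,87)).round(0))"
```

```text
[518.9 129.8  81. ] rack [-29.1 -17.5] open 0.348
[(0, 'o'), (11, '-'), (29, '#'), (58, '-'), (151, 'o'), (168, '-'), (178, 'o'), (182, '-'), (192, 'o'), (193, '-'), (201, 'o'), (204, '-'), (213, 'o'), (214, '-'), (223, 'o'), (224, '-'), (231, 'o'), (247, '-'), (266, '#'), (352, '-'), (362, '#')]
-84 slot walls [np.float64(205.9), np.float64(205.9)] stood grip rows [np.float64(236.6), np.float64(236.5)]
-28 slot walls [np.float64(205.8), np.float64(205.7)] stood grip rows [np.float64(236.4), np.float64(236.3)]
28 slot walls [np.float64(205.6), np.float64(205.6)] stood grip rows [np.float64(236.2), np.float64(236.1)]
84 slot walls [np.float64(205.5), np.float64(205.4)] stood grip rows [np.float64(236.1), np.float64(236.0)]
[ 0.9 -1.6 -1.6]
foot if vertical [317. 240.] axis [316. 304.] grip top edge [316. 270.] grip low [316. 334.]
foot if vertical [317. 245.] axis [316. 310.] grip top edge [316. 277.] grip low [316. 341.]
```

```bash
python3 -c "
from h import *
C=cam('wrist'); p,M,o=tcp()
for z in(0,8,12,16,20): print(z,[proj(C,p+M@np.array([-6,0,z+d])).round(1)[1] for d in(-19,0,19)])
"
```

```text
0 [np.float64(240.9), np.float64(276.5), np.float64(309.4)]
8 [np.float64(256.2), np.float64(290.7), np.float64(322.5)]
12 [np.float64(263.7), np.float64(297.6), np.float64(328.9)]
16 [np.float64(271.1), np.float64(304.4), np.float64(335.1)]
20 [np.float64(278.3), np.float64(311.0), np.float64(341.3)]
```

Request:
{"op": "drive_tool", "data": {"deltas": "0 0 -1 0;0 0 -1 0;0 0 0 0;0 0 0 0;0 0 0 0", "jaw": 1}}

```text
time_s: 44.75
eef_pos: [518.7, 131.2, 81.0]
tcp_rot: [0.536, 0.461, 0.536, -0.461]
wrist_force: [0.3, -4.1, -2.8]
opening: 0.349
```

Request:
{"op": "drive_tool", "data": {"deltas": "-15 0 0 0;-20 0 0 0;-25 0 0 0;-25 0 0 0;-15 0 0 0;-10 0 0 0;0 0 0 0;0 0 0 0"}}

```text
time_s: 45.55
eef_pos: [518.5, 131.5, 190.6]
tcp_rot: [0.536, 0.461, 0.536, -0.461]
wrist_force: [0.7, -0.9, -0.7]
opening: 0.347
```

```bash
python3 -c "
from h import *
f,C=prof('w25')
w=rk(RN,100,0,0); goto(w[0],w[1],191,98.7)
"
```

```text
[518.2 131.3 190.2] rack [-29.5 -15.9] open 0.346
[(0, 'o'), (47, '-'), (55, '#'), (74, '-'), (135, 'o'), (143, '-'), (153, 'o'), (159, '-'), (162, 'o'), (166, '-'), (169, 'o'), (172, '-'), (183, 'o'), (185, '-'), (189, 'o'), (198, '-'), (200, '#'), (204, '-'), (266, '#'), (352, '-'), (362, '#')]
-84 slot walls [np.float64(169.3), np.float64(169.3)] stood grip rows [np.float64(181.4), np.float64(181.3)]
-28 slot walls [np.float64(169.2), np.float64(169.2)] stood grip rows [np.float64(181.3), np.float64(181.2)]
28 slot walls [np.float64(169.1), np.float64(169.1)] stood grip rows [np.float64(181.2), np.float64(181.1)]
84 slot walls [np.float64(169.0), np.float64(169.0)] stood grip rows [np.float64(181.1), np.float64(181.0)]
cur yaw 8.7 twist 90.0 q7 -0.44
t 45.6 tcp [518.2 131.3 190.2] local shift before twist [ -1.  129.5 -16. ] after twist [  -1.   -15.9 -129.5] tilt -1.0 open 0.346 F [ 0.3  0.2 -1.1]
```

```bash
cat >> h.py <<'E'
def nongreen(name,r0=195,r1=400):
    im=cv2.imread(f'pics/{name}.png').astype(int); gr=im[:,:,1]-im[:,:,2]  # g-r
    for r in range(r0,r1,6):
        row=''.join('.' if x>25 else ('#' if s<85 else 'o') for x,s in zip(gr[r,240:400:3],im[r,240:400:3].mean(1))); print(r,row)
E
python3 -c "
from h import *
nongreen('w25',180,300)
C=cam('wrist'); p,M,o=tcp()
print('foot px for tool z offset',[(z,[proj(C,p+M@np.array([66,y,z])).round(0).tolist() for y in(-22,22)]) for z in(5,11,17,23)])"
```

```text
180 ############ooooooooooooooooooooooooooo###############
186 ############ooooooooooooooooooooooooooo###############
192 ############ooooooooooooooooooooooooooo###############
198 ############ooooooooooooooooooooooooooo###############
204 ########.......................................#......
210 ......................................................
216 ...................................#..................
222 ......................................................
228 ......................................................
234 .oo...................................................
240 ooooo.................................................
246 ooooooo.....oooo#ooooooooooooooooooo##ooo.............
252 ooooooooo#.oooo##ooooooooooooooooooo##oooo............
258 ooooooo####oooo##ooooooooooooooooooo###ooo####ooo.....
264 oooooo####oooo###ooooooooooooooooooo###oooo####oooo...
270 oooooo####oooo#########################ooooo###ooo....
276 ooooo####oooo###########################oooo####oooo##
282 ..oo#####oooo###########################ooooo####ooo##
288 ..#########oo############################o############
294 .#####################################################
foot px for tool z offset [(5, [[287.0, 226.0], [349.0, 226.0]]), (11, [[287.0, 234.0], [349.0, 234.0]]), (17, [[288.0, 242.0], [348.0, 242.0]]), (23, [[288.0, 249.0], [348.0, 249.0]])]
```

Request:
{"op": "drive_tool", "data": {"deltas": "0 33.1 -4 0;0 33.1 -4 0;0 33.1 -4 0;0 33.1 -4 0;0 0 0 8.2;0 0 0 8.2;0 0 0 8.2;0 0 0 8.2;0 0 0 8.2;0 0 0 8.2;0 0 0 8.2;0 0 0 8.2;0 0 0 8.2;0 0 0 8.2;0 0 0 8;0 0 0 0;0 0 0 0"}}

```text
time_s: 47.3
eef_pos: [646.8, 167.3, 190.0]
tcp_rot: [-0.055, -0.704, -0.055, 0.706]
wrist_force: [-1.2, 0.3, -0.1]
opening: 0.349
```

```bash
python3 -c "
from h import *
f,C=prof('w26'); nongreen('w26',190,280)
w=rk(RN,103,0,0); goto(w[0],w[1],104,98.7)
p,M,o=tcp()
print('foot px for tool z offset',[(z,[proj(C,p+M@np.array([66,y,z])).round(0).tolist() for y in(-22,22)]) for z in(11,17,23)])"
```

```text
[646.9 167.2 190.2] rack [1.031e+02 1.000e-01] open 0.345
[(0, '-'), (173, 'o'), (188, '-'), (193, 'o'), (200, '-'), (206, 'o'), (236, '-'), (266, '#')]
-84 slot walls [np.float64(343.8), np.float64(331.2)] stood grip rows [np.float64(383.4), np.float64(355.1)]
-28 slot walls [np.float64(304.0), np.float64(290.1)] stood grip rows [np.float64(340.9), np.float64(309.1)]
28 slot walls [np.float64(260.0), np.float64(244.4)] stood grip rows [np.float64(293.2), np.float64(257.3)]
84 slot walls [np.float64(210.9), np.float64(193.5)] stood grip rows [np.float64(239.1), np.float64(198.3)]
190 .................oooooooooooooooooooo.................
196 .................oooooooooooooooooooo.................
202 .................oooooooooooooooooooo.................
208 .................oooooooooooooooooooo.................
214 .................oooooooooooooooooooo.................
220 .................oooooooooooooooooooo.................
226 ..................ooooooooooooooooooo.................
232 ..................ooooooooooooooooooo.................
238 ..................ooooooooooooooooooo.................
244 .................oooooooooooooooooooo#.#..............
250 ............ooo##ooooooooooooooooooo##oooo............
256 ........###oooo##ooooooooooooooooooo##oooo###.........
262 .......####ooo###ooooooooooooooooooo###oooo####.......
268 ......####oooo#########################oooo####.......
274 .....####oooo###########################oooo####......
cur yaw -81.1 twist 0.2 q7 -1.8
t 47.4 tcp [646.9 167.2 190.2] local shift before twist [86.2  0.1  0. ] after twist [86.2  0.1  0. ] tilt -1.0 open 0.345 F [ 0.4  0.3 -1.5]
foot px for tool z offset [(11, [[289.0, 233.0], [351.0, 233.0]]), (17, [[290.0, 240.0], [351.0, 240.0]]), (23, [[290.0, 248.0], [350.0, 248.0]])]
```

Request:
{"op": "drive_tool", "data": {"deltas": "30 0 0 0;30 0 0 0;18 0 0 0;8 0 0 0;0 0 0 0;0 0 0 0"}}

```text
time_s: 47.95
eef_pos: [648.1, 167.4, 106.0]
tcp_rot: [0.053, 0.706, 0.054, -0.705]
wrist_force: [0.0, -0.2, -0.0]
opening: 0.347
```

Request:
{"op": "drive_tool", "data": {"deltas": "3 0 0 0;3 0 0 0;3 0 0 0;0 0 0 0"}}

```text
time_s: 48.35
eef_pos: [647.1, 167.1, 95.7]
tcp_rot: [-0.053, -0.705, -0.053, 0.705]
wrist_force: [-0.7, 0.1, -0.2]
opening: 0.348
```

Request:
{"op": "drive_tool", "data": {"deltas": "3 0 0 0;3 0 0 0;3 0 0 0;0 0 0 0"}}

```text
time_s: 48.75
eef_pos: [646.9, 167.1, 86.4]
tcp_rot: [-0.053, -0.705, -0.053, 0.705]
wrist_force: [0.3, 0.2, -1.7]
opening: 0.351
```

Request:
{"op": "drive_tool", "data": {"deltas": "2 0 0 0;2 0 0 0;2 0 0 0;0 0 0 0"}}

```text
time_s: 49.15
eef_pos: [646.8, 167.1, 80.5]
tcp_rot: [-0.053, -0.705, -0.053, 0.706]
wrist_force: [-2.4, 0.4, -1.9]
opening: 0.35
```

Request:
{"op": "drive_tool", "data": {"deltas": "2 0 -2 0;2 0 -2 0;0 0 0 0"}}

```text
time_s: 49.45
eef_pos: [651.3, 167.8, 76.8]
tcp_rot: [-0.053, -0.705, -0.053, 0.705]
wrist_force: [-2.9, 0.0, 0.2]
opening: 0.345
```

Request:
{"op": "drive_tool", "data": {"deltas": "0 0 4 0;0 0 4 0;0 0 0 0"}}

```text
time_s: 49.75
eef_pos: [645.0, 166.8, 78.2]
tcp_rot: [0.053, 0.707, 0.054, -0.704]
wrist_force: [4.3, 0.9, 1.7]
opening: 0.349
```

Request:
{"op": "drive_tool", "data": {"deltas": "1.5 0 -2 0;1.5 0 -1 0;1 0 0 0;0 0 0 0;0 0 0 0", "jaw": 0.31}}

```text
time_s: 50.25
eef_pos: [645.8, 167.0, 72.6]
tcp_rot: [-0.053, -0.705, -0.053, 0.706]
wrist_force: [-0.1, -1.0, -0.2]
opening: 0.349
```

Request:
{"op": "drive_tool", "data": {"deltas": "1.5 0 0 0;1.5 0 0 0;1.5 0 0 0;0 0 0 0"}}

```text
time_s: 50.65
eef_pos: [646.1, 166.9, 68.2]
tcp_rot: [-0.053, -0.705, -0.053, 0.705]
wrist_force: [-0.1, -0.2, -0.8]
opening: 0.344
```

Request:
{"op": "drive_tool", "data": {"deltas": "-1 0 0 0;0 0 0 0;0 0 0 0;0 0 0 0;0 0 0 0", "jaw": -0.1}}

```text
time_s: 51.15
eef_pos: [646.4, 167.1, 69.6]
tcp_rot: [0.053, 0.705, 0.053, -0.705]
wrist_force: [0.9, 0.0, -0.7]
opening: 0.547
```

Request:
{"op": "drive_tool", "data": {"deltas": "-5 0 0 0;-10 0 0 0;-15 0 0 0;-25 0 0 0;-30 0 0 0;-30 0 0 0;0 0 0 0;0 0 0 0;0 0 0 0"}}

```text
time_s: 52.05
eef_pos: [645.8, 166.9, 184.3]
tcp_rot: [-0.053, -0.705, -0.053, 0.705]
wrist_force: [0.4, 0.5, -0.8]
opening: 0.548
```

```bash
python3 -c "
from h import *
f,C=prof('w27')"
```

```text
[645.6 166.8 183.8] rack [ 1.018e+02 -1.000e-01] open 0.549
[(0, '-'), (173, 'o'), (189, '-'), (193, '#'), (238, '-'), (245, 'o'), (258, '-'), (263, '#'), (307, 'o'), (320, '-'), (333, 'o'), (338, '-'), (353, '#')]
-84 slot walls [np.float64(347.0), np.float64(334.2)] stood grip rows [np.float64(387.7), np.float64(359.0)]
-28 slot walls [np.float64(306.7), np.float64(292.5)] stood grip rows [np.float64(344.6), np.float64(312.3)]
28 slot walls [np.float64(262.0), np.float64(246.2)] stood grip rows [np.float64(296.1), np.float64(259.5)]
84 slot walls [np.float64(212.0), np.float64(194.3)] stood grip rows [np.float64(241.0), np.float64(199.3)]
```

```bash
python3 -c "
from h import *
goto(490.5,-1.5,185,57)"
```

```text
cur yaw -81.3 twist 41.7 q7 -1.81
t 52.1 tcp [645.6 166.8 183.8] local shift before twist [ -0.8 143.1 178.7] after twist [ -0.8 225.7  38.4] tilt -1.0 open 0.549 F [-0.1  0.5 -0.4]
```

Request:
{"op": "drive_tool", "data": {"deltas": "0 23.9 29.8 0;0 23.9 29.8 0;0 23.9 29.8 0;0 23.9 29.8 0;0 23.9 29.8 0;0 23.9 29.8 0;0 0 0 0", "jaw": -0.3}}

```text
time_s: 52.8
eef_pos: [486.8, -6.2, 183.4]
tcp_rot: [-0.052, -0.703, -0.051, 0.707]
wrist_force: [0.4, -0.1, 0.2]
opening: 0.649
```

Request:
{"op": "drive_tool", "data": {"deltas": "0 0 0 -8.2;0 0 0 -8.2;0 0 0 -8.2;0 0 0 -8.2;0 0 0 -8.2;0 0 0 -8.2;0 0 0 -8.2;0 0 0 -8.2;0 0 0 -8.2;0 0 0 -8.2;0 0 0 -8.2;0 0 0 -8.2;0 0 0 -8.2;0 0 0 -8.2;0 0 0 -8.2;0 0 0 -8.2;0 0 0 -7.1;0 0 0 0;0 0 0 0"}}

```text
time_s: 54.7
eef_pos: [491.1, -1.4, 184.2]
tcp_rot: [0.677, 0.202, 0.678, -0.202]
wrist_force: [0.3, 0.6, 0.5]
opening: 0.649
```

```bash
python3 -c "
from h import *
gauges('wrist'); goto(490.5,-1.5,185,57)
gauges('top')"
```

```text
wrist wide1 0.55 grip [643.6  31.6] blade [589.8  21.6] d 54.8 yaw 10.6 yawrect 1.3 bladesize [59.9 58.2]
wrist narrow1 0.63 grip [490.2  -1.4] blade [452.  24.] d 45.9 yaw -33.6 yawrect -33.3 bladesize [42.4 52.8]
cur yaw 56.9 twist -0.1 q7 0.61
t 54.9 tcp [491.2  -1.5 184.5] local shift before twist [-0.5 -0.4 -0.5] after twist [-0.5 -0.4 -0.5] tilt -1.0 open 0.651 F [-0.9 -0.2  0. ]
top wide1 0.66 grip [641.3  17.3] blade [596.2  18.4] d 45.1 yaw -1.5 yawrect 0.3 bladesize [58.1 50.2]
```

Request:
{"op": "drive_tool", "data": {"deltas": "20 -0.4 7 0;35 0 0 0;35 0 0 0;35 0 0 0;25 0 0 0;12 0 0 0;6 0 0 0;4.5 0 0 0;0 0 0 0;0 0 0 0"}}

```text
time_s: 56.0
eef_pos: [497.5, -5.8, 12.9]
tcp_rot: [0.678, 0.201, 0.677, -0.201]
wrist_force: [-0.5, 0.4, -0.3]
opening: 0.651
```

Request:
{"op": "drive_tool", "data": {"deltas": "0 0 0 0;0 0 0 0;0 0 0 0;0 0 0 0;0 0 0 0;0 0 0 0", "jaw": 1}}

```text
time_s: 56.6
eef_pos: [497.2, -5.9, 12.7]
tcp_rot: [0.678, 0.201, 0.678, -0.201]
wrist_force: [-1.2, -0.8, 6.7]
opening: 0.348
```

Request:
{"op": "drive_tool", "data": {"deltas": "-10 0 0 0;-30 0 0 0;-40 0 0 0;-40 0 0 0;-40 0 0 0;-20 0 0 0;0 0 0 0;0 0 0 0"}}

```text
time_s: 57.4
eef_pos: [496.5, -6.0, 192.2]
tcp_rot: [0.678, 0.201, 0.678, -0.201]
wrist_force: [-0.8, -0.6, -2.1]
opening: 0.346
```

```bash
python3 -c "
from h import *
prof('w28')
w=rk(RN,-30,-30-71,0); print(w)
goto(w[0],w[1],192,8.7)"
```

```text
[496.   -6.  191.4] rack [ -72.3 -148.3] open 0.348
[(0, '-'), (105, 'o'), (223, '-'), (224, '#'), (303, '-'), (331, '#'), (338, '-'), (361, '#')]
-84 slot walls [np.float64(56.2), np.float64(73.2)] stood grip rows [np.float64(37.6), np.float64(79.5)]
-28 slot walls [np.float64(106.3), np.float64(121.8)] stood grip rows [np.float64(98.2), np.float64(135.6)]
28 slot walls [np.float64(152.0), np.float64(166.1)] stood grip rows [np.float64(152.4), np.float64(186.0)]
84 slot walls [np.float64(193.7), np.float64(206.6)] stood grip rows [np.float64(201.2), np.float64(231.5)]
[530.62252624  47.12429282   0.        ]
cur yaw 56.9 twist 48.2 q7 0.62
t 57.5 tcp [496.   -6.  191.4] local shift before twist [-0.7 63.4  0. ] after twist [ -0.7  42.3 -47.3] tilt -1.0 open 0.348 F [ 0.1 -0.6 -1.2]
```

Request:
{"op": "drive_tool", "data": {"deltas": "0 0 0 8;0 0 0 8;0 0 0 8;0 0 0 8;0 0 0 8;0 0 0 8.2;0 21 -15.6 0;0 21 -15.6 0;35 0 0 0;35 0 0 0;35 0 0 0;30 0 0 0;20 0 0 0;12 0 0 0;4 0 0 0;0 0 0 0;0 0 0 0"}}

```text
time_s: 59.15
eef_pos: [534.2, 31.6, 21.8]
tcp_rot: [0.537, 0.461, 0.536, -0.46]
wrist_force: [0.3, -0.3, -1.1]
opening: 0.349
```

```bash
python3 -c "
from h import *
prof('w29')"
```

```text
[534.4  31.5  22. ] rack [ -28.7 -117. ] open 0.351
[(0, '-'), (68, 'o'), (78, '-'), (89, '#'), (92, '-'), (108, 'o'), (223, '-'), (224, '#'), (353, '-'), (362, '#')]
-84 slot walls [np.float64(-9.7), np.float64(-9.7)] stood grip rows [np.float64(-81.2), np.float64(-81.1)]
-28 slot walls [np.float64(-9.7), np.float64(-9.7)] stood grip rows [np.float64(-81.1), np.float64(-81.0)]
28 slot walls [np.float64(-9.7), np.float64(-9.7)] stood grip rows [np.float64(-81.0), np.float64(-80.9)]
84 slot walls [np.float64(-9.7), np.float64(-9.7)] stood grip rows [np.float64(-80.9), np.float64(-80.8)]
```

Request:
{"op": "drive_tool", "data": {"deltas": "0 0 -4.7 0;0 0 -5 0;-4.4 0 -1.1 0;-4.4 0 -1.1 0;-5.9 0 -2.4 0;-5.9 0 -2.4 0;-5.3 0 -3.4 0;-5.3 0 -3.4 0;-4.7 0 -4.2 0;-4.7 0 -4.2 0;-3.8 0 -4.9 0;-3.8 0 -4.9 0;-2.9 0 -5.5 0;-2.9 0 -5.5 0;-1.9 0 -5.9 0;-1.9 0 -5.9 0;-0.8 0 -6.1 0;-0.8 0 -6.2 0;0 0 0 0;0 0 0 0", "jaw": 0.31}}

```text
time_s: 61.2
eef_pos: [521.7, 108.7, 80.4]
tcp_rot: [0.537, 0.461, 0.537, -0.46]
wrist_force: [-0.4, -0.5, -1.3]
opening: 0.347
```

```bash
cat >> h.py <<'E'
def gripz(top,low):
    C=cam('wrist'); p,M,o=tcp(); zs=np.arange(-20,30.)
    a=[proj(C,p+M@np.array([-6,0,z-19]))[1]-3 for z in zs]; b=[proj(C,p+M@np.array([-6,0,z+19]))[1]+9 for z in zs]
    print("axis tool-z from top edge",round(np.interp(top,a,zs),1),"from low",round(np.interp(low,b,zs),1))
    print('foot px rows for tool z of foot',[(z,round(proj(C,p+M@np.array([66,0,z]))[1])) for z in(-5,0,5,10,15,20)])
E
python3 -c "
from h import *
prof('w30'); nongreen('w30',190,350)"
```

```text
[521.7 108.4  80.3] rack [-29.6 -39.1] open 0.347
[(0, '#'), (21, '-'), (119, 'o'), (133, '-'), (148, 'o'), (155, '-'), (161, 'o'), (167, '-'), (171, 'o'), (178, '-'), (184, 'o'), (187, '-'), (193, 'o'), (198, '-'), (202, 'o'), (217, '-'), (218, 'o'), (248, '-'), (249, '#'), (329, '-'), (362, '#')]
-84 slot walls [np.float64(172.8), np.float64(172.8)] stood grip rows [np.float64(195.1), np.float64(195.1)]
-28 slot walls [np.float64(172.8), np.float64(172.8)] stood grip rows [np.float64(195.2), np.float64(195.2)]
28 slot walls [np.float64(172.9), np.float64(172.9)] stood grip rows [np.float64(195.2), np.float64(195.3)]
84 slot walls [np.float64(172.9), np.float64(173.0)] stood grip rows [np.float64(195.3), np.float64(195.4)]
190 #oooooooooooooooooooooooooooooooooooooooooooooooo#####
196 #oooooooooooooooooooooooooooooooooooooooooooooooo#####
202 #oooooooooooooooooooooooooooooooooooooooooooooooo#####
208 #oooooooooooooooooooooooooooooooooooooooooooooooo#####
214 #oooooooooooooooooooooooooooooooooooooooooooooooo#####
220 ###..#.#..##...ooooooooooooooooooooooo...........#####
226 #.......
[... 526 characters left out ...]
.#####oooo###########################oooo#####.....
286 ...#######ooo###########################ooo#######....
292 .##########oo#######################################..
298 #####################################################.
304 ######################################################
310 ######################################################
316 ######################################################
322 #####################################.################
328 ###############.####################...###############
334 #############...........................o#############
340 #############..........................oo#############
346 #############..........................oo#############
```

Request:
{"op": "drive_tool", "data": {"deltas": "0 0 -4 0;0 0 -4 0;0 0 -4 0;0 0 -2 0;0 0 0 0;0 0 0 0"}}

```text
time_s: 61.85
eef_pos: [519.6, 121.6, 80.4]
tcp_rot: [0.537, 0.46, 0.537, -0.46]
wrist_force: [0.3, -1.3, -1.1]
opening: 0.347
```

Request:
{"op": "drive_tool", "data": {"deltas": "0 0 -1 0;0 0 0 0;0 0 0 0;0 0 0 0", "jaw": 1}}

```text
time_s: 62.25
eef_pos: [519.5, 121.9, 80.4]
tcp_rot: [0.537, 0.46, 0.537, -0.461]
wrist_force: [-0.0, -2.8, -1.2]
opening: 0.352
```

Request:
{"op": "drive_tool", "data": {"deltas": "-15 0 0 0;-20 0 0 0;-25 0 0 0;-25 0 0 0;-15 0 0 0;-10 0 0 0;0 0 0 0;0 0 0 0"}}

```text
time_s: 63.05
eef_pos: [519.3, 122.5, 190.4]
tcp_rot: [0.537, 0.46, 0.537, -0.46]
wrist_force: [-1.1, 0.6, 0.1]
opening: 0.348
```

```bash
python3 -c "
from h import *
prof('w31'); nongreen('w31',180,280)
gripz(255,335)
w=rk(RN,-28,0,0); goto(w[0],w[1],191,98.7)"
```

```text
[519.1 122.3 189.9] rack [-30.1 -25. ] open 0.345
[(0, 'o'), (36, '-'), (45, '#'), (63, '-'), (126, 'o'), (178, '-'), (180, 'o'), (189, '-'), (191, '#'), (196, '-'), (228, 'o'), (252, '-'), (253, '#'), (335, '-'), (342, 'o'), (347, '-'), (362, '#')]
-84 slot walls [np.float64(160.0), np.float64(160.0)] stood grip rows [np.float64(170.6), np.float64(170.6)]
-28 slot walls [np.float64(160.0), np.float64(160.0)] stood grip rows [np.float64(170.6), np.float64(170.6)]
28 slot walls [np.float64(160.0), np.float64(160.0)] stood grip rows [np.float64(170.6), np.float64(170.6)]
84 slot walls [np.float64(160.0), np.float64(160.0)] stood grip rows [np.float64(170.6), np.float64(170.6)]
180 ############ooooooooooooooooooooooooooo###############
186 ############oooooooooooooooooooooooooooo##############
192 ##########................#................#########..
198 ......................................................
204 ......................................................
210 ......................................................
216 ......................................................
222
[... 205 characters left out ...]
ooooooooooo................
246 ............oooo#ooooooooooooooooooo##ooo.............
252 ...........oooo##oo#ooooooo#o######o##oooooooooooo....
258 .......####oooo########################ooo###oooooo...
264 ......####oooo#########################oooo####ooo...#
270 ......####oooo#########################ooooo###ooooo##
276 .....####oooo###########################oooo####oooo##
axis tool-z from top edge 8.9 from low 10.2
foot px rows for tool z of foot [(-5, 213), (0, 220), (5, 226), (10, 233), (15, 239), (20, 245)]
cur yaw 8.8 twist -89.9 q7 -0.39
t 63.1 tcp [519.1 122.3 189.9] local shift before twist [ -1.1   2.1 -25. ] after twist [-1.1 25.   2.1] tilt -1.0 open 0.345 F [ 0.3  0.2 -0.4]
```

Request:
{"op": "drive_tool", "data": {"deltas": "0 -4.4 -25 0;0 0 0 -8.2;0 0 0 -8.2;0 0 0 -8.2;0 0 0 -8.2;0 0 0 -8.2;0 0 0 -8.2;0 0 0 -8.2;0 0 0 -8.2;0 0 0 -8.2;0 0 0 -8.2;0 0 0 -8;0 0 0 0;0 0 0 0"}}

```text
time_s: 64.5
eef_pos: [511.0, 146.2, 189.8]
tcp_rot: [0.705, -0.053, 0.706, 0.053]
wrist_force: [-0.3, 0.1, -0.5]
opening: 0.349
```

```bash
python3 -c "
from h import *
prof('w32'); nongreen('w32',200,262); gripz(253,335)
w=rk(RN,-34.5,0,0); goto(w[0],w[1],104,98.7)"
```

```text
[511.2 146.2 190. ] rack [-34.3  -0.2] open 0.348
[(0, '-'), (103, '#'), (104, '-'), (105, 'o'), (113, '-'), (114, '#'), (162, 'o'), (169, '-'), (180, 'o'), (186, '-'), (193, 'o'), (217, '-'), (252, '#'), (341, '-'), (362, '#')]
-84 slot walls [np.float64(122.0), np.float64(142.2)] stood grip rows [np.float64(113.4), np.float64(162.0)]
-28 slot walls [np.float64(181.0), np.float64(198.9)] stood grip rows [np.float64(183.5), np.float64(225.7)]
28 slot walls [np.float64(233.4), np.float64(249.4)] stood grip rows [np.float64(244.4), np.float64(281.5)]
84 slot walls [np.float64(280.3), np.float64(294.7)] stood grip rows [np.float64(298.0), np.float64(330.8)]
200 ................oooooooooooooooooooo..................
206 ................oooooooooooooooooooo..................
212 ................oooooooooooooooooooo..................
218 ................oooooooooooooooooooo..................
224 ................oooooooooooooooooooo..................
230 ................ooooooooooooooooooooo.................
236 ...............ooooooooooooooooooooooo................
242 ...............ooooooooooooooooooooooo................
248 ............ooo##ooooooooooooooooooo##ooo.............
254 ..........#oooo#######################oooo............
260 .......####ooo#########################ooo####........
axis tool-z from top edge 9.5 from low 11.8
foot px rows for tool z of foot [(-5, 211), (0, 218), (5, 224), (10, 231), (15, 237), (20, 243)]
cur yaw 98.6 twist -0.1 q7 0.94
t 64.5 tcp [511.2 146.2 190. ] local shift before twist [86.   0.1 -0.2] after twist [86.   0.1 -0.2] tilt -1.0 open 0.348 F [ 0.   0.1 -0.1]
```

Request:
{"op": "drive_tool", "data": {"deltas": "30 0 0 0;30 0 0 0;18 0 0 0;8 0 0 0;0 0 0 0;0 0 0 0"}}

```text
time_s: 65.15
eef_pos: [512.0, 146.7, 105.3]
tcp_rot: [0.705, -0.054, 0.705, 0.054]
wrist_force: [-0.4, 0.8, -1.5]
opening: 0.343
```

Request:
{"op": "drive_tool", "data": {"deltas": "3 0 0 0;3 0 0 0;3 0 0 0;0 0 0 0"}}

```text
time_s: 65.55
eef_pos: [513.2, 146.8, 97.9]
tcp_rot: [0.706, -0.054, 0.704, 0.054]
wrist_force: [-4.0, -2.0, 18.8]
opening: 0.351
```

Request:
{"op": "drive_tool", "data": {"deltas": "3 0 0 0;3 0 0 0;3 0 0 0;0 0 0 0"}}

```text
time_s: 65.95
eef_pos: [516.4, 147.4, 91.4]
tcp_rot: [0.709, -0.054, 0.701, 0.054]
wrist_force: [-2.2, -4.1, 36.5]
opening: 0.355
```

Request:
{"op": "drive_tool", "data": {"deltas": "2 0 0 0;2 0 0 0;2 0 0 0;0 0 0 0"}}

```text
time_s: 66.35
eef_pos: [517.3, 147.6, 86.2]
tcp_rot: [0.709, -0.054, 0.701, 0.054]
wrist_force: [-2.7, -5.3, 42.6]
opening: 0.347
```

Request:
{"op": "drive_tool", "data": {"deltas": "1 0 -2 0;1 0 -2 0;0 0 0 0"}}

```text
time_s: 66.65
eef_pos: [516.7, 147.5, 86.1]
tcp_rot: [0.712, -0.053, 0.698, 0.054]
wrist_force: [0.5, -6.3, 51.5]
opening: 0.346
```

Request:
{"op": "drive_tool", "data": {"deltas": "0 0 4 0;0 0 4 0;0 0 0 0"}}

```text
time_s: 66.95
eef_pos: [519.5, 148.0, 85.5]
tcp_rot: [0.708, -0.055, 0.702, 0.053]
wrist_force: [-13.5, -8.9, 64.5]
opening: 0.352
```

Request:
{"op": "drive_tool", "data": {"deltas": "-6 0 -2 0;-6 0 -2 0;-8 0 0 0;-10 0 0 0;-20 0 0 0;-30 0 0 0;-30 0 0 0;0 0 0 0;0 0 0 0"}}

```text
time_s: 67.85
eef_pos: [511.7, 146.1, 188.9]
tcp_rot: [0.705, -0.054, 0.705, 0.054]
wrist_force: [-0.2, -0.3, -1.0]
opening: 0.351
```

```bash
python3 -c "
from h import *
prof('w33'); nongreen('w33',180,350); gripz(253,335)
im=cv2.imread('pics/w33.png'); cv2.imwrite('pics/w33b.png',im)"
```

```text
[511.2 145.9 188.1] rack [-34.3  -0.5] open 0.354
[(0, '-'), (102, '#'), (103, 'o'), (112, '-'), (113, '#'), (161, 'o'), (168, '-'), (179, 'o'), (185, '-'), (193, 'o'), (217, '-'), (262, '#'), (352, '-'), (362, '#')]
-84 slot walls [np.float64(120.9), np.float64(141.2)] stood grip rows [np.float64(112.2), np.float64(161.1)]
-28 slot walls [np.float64(180.2), np.float64(198.1)] stood grip rows [np.float64(182.6), np.float64(225.1)]
28 slot walls [np.float64(232.8), np.float64(248.8)] stood grip rows [np.float64(243.9), np.float64(281.0)]
84 slot walls [np.float64(279.8), np.float64(294.2)] stood grip rows [np.float64(297.6), np.float64(330.4)]
180 ................oooooooooooooooooooo..................
186 ................oooooooooooooooooooo..................
192 ................oooooooooooooooooooo..................
198 ................oooooooooooooooooooo..................
204 ................oooooooooooooooooooo..................
210 ................oooooooooooooooooooo..................
216 ................oooooooooooooooooooo..................
222 ................oooooooooooooooo
[... 702 characters left out ...]
##########################..
300 ######################################################
306 ######################################################
312 ######################################################
318 ######################################################
324 ######################################################
330 #############.#########################..#############
336 #############.#########################..#############
342 #############.#########################..#############
348 #############.########################...#############
axis tool-z from top edge 9.4 from low 11.8
foot px rows for tool z of foot [(-5, 211), (0, 218), (5, 224), (10, 231), (15, 237), (20, 243)]
```

View pics/w33.png

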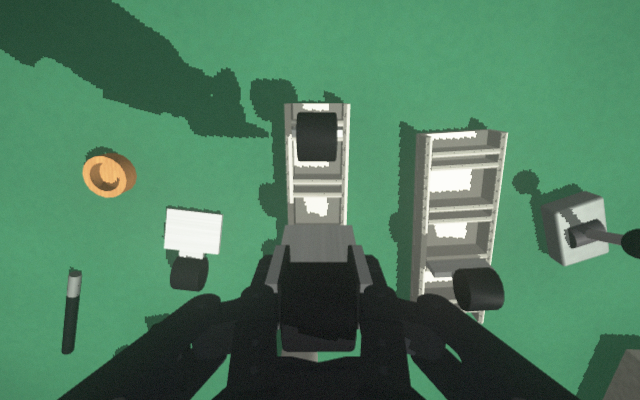

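```bash
python3 -c "
from h import *
C=cam('wrist'); p,M,o=tcp(); K,e,Mc=C
im=cv2.imread('pics/w33.png').astype(int); gr=im[:,:,1]-im[:,:,2]
for r in(228,234,240): q=np.flatnonzero(gr[r,260:380]<25)+260; print(r,q.min(),q.max(), im[r,318])
print(im[205:265:4,318].mean(1).astype(int))
for r in(270,300,330): print(r, im[r,262:375:1].mean(1).astype(int)[::3].tolist())
def sol(row,tx): # tool z at given tool x for pixel row
    zs=np.arange(-40,50.); return np.interp(row,[proj(C,p+M@np.array([tx,0,z]))[1] for z in zs],zs).round(1)
for tx in(66,58,50,45): print('foot tx',tx,'z',sol(225,tx),'width44px',(proj(C,p+M@np.array([tx,22,0]))-proj(C,p+M@np.array([tx,-22,0])))[0].round(1))
for tx in(-6,-14,-21,-26): print('axis tx',tx,'front edge 262->',sol(265,tx)+19,'low 352->',sol(343,tx)-19,'width30', (proj(C,p+M@np.array([tx,15,10]))-proj(C,p+M@np.array([tx,-15,10])))[0].round(1))
"
```

```text
228 284 352 [110 116 112]
234 283 353 [107 112 108]
240 282 354 [106 113 112]
[248 247 219 140 140 111 112 111 109 107 109 106 106 107  93]
270 [45, 44, 67, 90, 90, 89, 53, 34, 35, 31, 32, 35, 31, 29, 36, 29, 32, 32, 32, 31, 32, 31, 28, 36, 29, 30, 32, 28, 31, 31, 31, 35, 91, 90, 88, 89, 40, 42]
300 [34, 35, 32, 34, 35, 29, 37, 29, 28, 33, 30, 26, 26, 26, 26, 30, 25, 29, 32, 31, 30, 20, 27, 25, 27, 29, 28, 23, 24, 24, 29, 26, 37, 30, 33, 30, 33, 33]
330 [32, 27, 31, 32, 33, 49, 51, 39, 37, 39, 35, 40, 28, 24, 18, 20, 28, 25, 29, 23, 23, 17, 25, 25, 26, 14, 31, 25, 21, 33, 25, 24, 118, 30, 31, 28, 33, 27]
foot tx 66 z 5.6 width44px 62.6
foot tx 58 z 2.1 width44px 64.8
foot tx 50 z -1.3 width44px 67.3
foot tx 45 z -3.5 width44px 68.9
axis tx -6 front edge 262-> 14.3 low 352-> 22.700000000000003 width30 61.0
axis tx -14 front edge 262-> 9.5 low 352-> 15.100000000000001 width30 64.3
axis tx -21 front edge 262-> 5.4 low 352-> 8.399999999999999 width30 67.4
axis tx -26 front edge 262-> 2.5 low 352-> 3.6999999999999993 width30 69.8
```

Request:
{"op": "drive_tool", "data": {"deltas": "0 0 4.4 0;0 0 4.4 0;30 0 0 0;30 0 0 0;20 0 0 0;10 0 0 0;5 0 0 0;0 0 0 0;0 0 0 0"}}

```text
time_s: 68.8
eef_pos: [520.8, 148.0, 94.3]
tcp_rot: [0.706, -0.054, 0.705, 0.054]
wrist_force: [-0.0, -0.1, 0.4]
opening: 0.351
```

```bash
python3 -c "
from h import *
f,C=prof('w34'); p,M,o=tcp(); print(np.round(o['wrist_force'],1))
for c in(300,318,336): print(c,f[150:262:2,c].astype(int).tolist()[::1] if 0 else cv2.cvtColor(f,cv2.COLOR_RGB2GRAY)[170:270,c-2:c+3].mean(1).astype(int).tolist())
print('slot1 walls at 34.5',[round(proj(C,rk(RN,-28+d,0,34.5))[1],1) for d in(-9.2,-6.7,-4.2,4.2,9.2)])
for z in(40,46,52): print('foot z',z,'row for front at rack x',[(x,round(proj(C,rk(RN,x,0,z))[1],1)) for x in(-37,-34,-31,-28,-25)], 'w44',(proj(C,rk(RN,-28,22,z))-proj(C,rk(RN,-28,-22,z)))[0].round(1))
nongreen('w34',170,300)
"
```

```text
[520.8 147.9  94.4] rack [-24.4   0.1] open 0.348
[(0, '-'), (90, '#'), (92, 'o'), (102, '#'), (181, '-'), (183, 'o'), (191, '-'), (202, 'o'), (205, '-'), (222, 'o'), (225, '-'), (262, '#'), (358, '-'), (362, '#')]
-84 slot walls [np.float64(117.2), np.float64(147.2)] stood grip rows [np.float64(101.6), np.float64(180.6)]
-28 slot walls [np.float64(203.3), np.float64(228.5)] stood grip rows [np.float64(213.8), np.float64(276.8)]
28 slot walls [np.float64(275.9), np.float64(297.3)] stood grip rows [np.float64(303.7), np.float64(355.2)]
84 slot walls [np.float64(337.7), np.float64(356.1)] stood grip rows [np.float64(377.3), np.float64(420.1)]
[-0.3 -0.1 -0.2]
300 [48, 48, 49, 49, 48, 46, 47, 44, 45, 45, 44, 108, 145, 152, 151, 150, 152, 151, 152, 154, 153, 139, 118, 114, 113, 114, 114, 114, 114, 112, 114, 114, 137, 147, 147, 147, 138, 125, 120, 117, 113, 113, 114, 115, 113, 113, 114, 114, 113, 113, 132, 146, 148, 146, 148, 127, 117, 117, 117, 118, 117, 117, 118, 118, 117, 116, 117, 116, 118, 118, 118, 118, 117, 118, 118, 118, 117, 117, 119, 118, 119, 118, 118, 117, 118, 119, 117, 117, 
[... 2255 characters left out ...]
........ooooooooooooooooooooooooooooo..............
236 ...........ooooooooooooooooooooooooooooo..............
242 ...........ooooooooooooooooooooooooooooo..............
248 ............ooo##ooooooooooooooooooo##ooo.............
254 ...........oooo##ooooooooooooooooooo##oooo............
260 .......####ooo###ooooooooooooooooooo###ooo####........
266 ......####oooo#########################oooo####.......
272 .....#####ooo###########################ooo#####......
278 .....####oooo###########################oooo####......
284 ....#####oooo###########################oooo#####.....
290 .###########o###########################oo##########..
296 .###################################################..
```

Request:
{"op": "drive_tool", "data": {"deltas": "0 0 -2.3 0;0 0 -2.3 0;3 0 0 0;0 0 0 0;0 0 0 0"}}

```text
time_s: 69.35
eef_pos: [515.6, 146.8, 90.4]
tcp_rot: [0.705, -0.054, 0.705, 0.054]
wrist_force: [0.2, -0.4, -0.1]
opening: 0.348
```

```bash
python3 -c "
from h import *
f,C=prof('w35'); p,M,o=tcp(); print(np.round(o['wrist_force'],1))
print(cv2.cvtColor(f,cv2.COLOR_RGB2GRAY)[190:240,334:339].mean(1).astype(int).tolist())
for z in(38,42,46): print('foot z',z,'row for front at rack x',[(x,round(proj(C,rk(RN,x,0,z))[1],1)) for x in(-34,-31,-28)])
"
```

```text
[515.6 146.9  90.4] rack [-29.7  -0.1] open 0.347
[(0, '-'), (99, '#'), (100, 'o'), (113, '-'), (114, '#'), (195, '-'), (196, 'o'), (200, '-'), (262, '#')]
-84 slot walls [np.float64(126.8), np.float64(156.8)] stood grip rows [np.float64(114.0), np.float64(192.9)]
-28 slot walls [np.float64(213.0), np.float64(238.1)] stood grip rows [np.float64(226.2), np.float64(289.1)]
28 slot walls [np.float64(285.4), np.float64(306.8)] stood grip rows [np.float64(315.9), np.float64(367.2)]
84 slot walls [np.float64(347.2), np.float64(365.5)] stood grip rows [np.float64(389.3), np.float64(431.9)]
[-0.2 -0.  -0. ]
[44, 43, 43, 43, 79, 136, 152, 153, 153, 152, 128, 115, 114, 114, 116, 115, 114, 115, 115, 114, 115, 150, 198, 211, 198, 165, 136, 125, 120, 116, 115, 114, 115, 115, 114, 117, 117, 117, 116, 116, 116, 116, 116, 116, 116, 115, 115, 115, 116, 116]
foot z 38 row for front at rack x [(-34, np.float64(219.4)), (-31, np.float64(223.6)), (-28, np.float64(227.8))]
foot z 42 row for front at rack x [(-34, np.float64(221.8)), (-31, np.float64(226.1)), (-28, np.float64(230.3))]
foot z 46 row for front at rack x [(-34, np.float64(224.2)), (-31, np.float64(228.6)), (-28, np.float64(232.9))]
```

Request:
{"op": "drive_tool", "data": {"deltas": "3 0 0 0;3 0 0 0;3 0 0 0;0 0 0 0"}}

```text
time_s: 69.8
eef_pos: [515.2, 146.7, 80.9]
tcp_rot: [0.705, -0.054, 0.705, 0.054]
wrist_force: [0.0, -0.3, -0.7]
opening: 0.348
```

Request:
{"op": "drive_tool", "data": {"deltas": "2 0 0 0;2 0 0 0;2 0 0 0;0 0 0 0"}}

```text
time_s: 70.2
eef_pos: [515.3, 146.8, 75.1]
tcp_rot: [0.705, -0.054, 0.705, 0.054]
wrist_force: [-1.3, -0.3, -1.4]
opening: 0.353
```

Request:
{"op": "drive_tool", "data": {"deltas": "2 0 0 0;2 0 0 0;2 0 0 0;2 0 0 0;0 0 0 0"}}

```text
time_s: 70.7
eef_pos: [514.8, 146.7, 67.0]
tcp_rot: [0.705, -0.054, 0.706, 0.054]
wrist_force: [-2.9, -1.0, -2.3]
opening: 0.353
```

Request:
{"op": "drive_tool", "data": {"deltas": "0 0 -2 0;0 0 -2 0;0 0 0 0"}}

```text
time_s: 71.0
eef_pos: [513.1, 146.5, 68.0]
tcp_rot: [0.706, -0.054, 0.704, 0.054]
wrist_force: [2.6, 0.9, -1.2]
opening: 0.35
```

Request:
{"op": "drive_tool", "data": {"deltas": "0 0 3 0;0 0 3 0;0 0 0 0"}}

```text
time_s: 71.3
eef_pos: [514.9, 146.7, 67.0]
tcp_rot: [0.703, -0.055, 0.707, 0.053]
wrist_force: [-7.3, -1.6, 5.0]
opening: 0.347
```

Request:
{"op": "drive_tool", "data": {"deltas": "2 0 -1.5 0;2 0 0 0;2 0 0 0;2 0 0 0;2 0 0 0;0 0 0 0"}}

```text
time_s: 71.9
eef_pos: [514.5, 146.8, 60.2]
tcp_rot: [0.704, -0.055, 0.706, 0.053]
wrist_force: [-16.4, -6.2, 40.9]
opening: 0.348
```

Request:
{"op": "drive_tool", "data": {"deltas": "1.5 0 0 0;1.5 0 0 0;0 0 0 0"}}

```text
time_s: 72.2
eef_pos: [514.9, 146.9, 59.8]
tcp_rot: [0.705, -0.056, 0.705, 0.052]
wrist_force: [-25.2, -11.7, 72.2]
opening: 0.35
```

Request:
{"op": "drive_tool", "data": {"deltas": "-3 0 -0.5 0;-1 0 -0.5 0;0 0 0 0"}}

```text
time_s: 72.5
eef_pos: [514.6, 146.8, 60.1]
tcp_rot: [0.705, -0.055, 0.705, 0.053]
wrist_force: [-9.2, -2.9, 23.1]
opening: 0.347
```

Request:
{"op": "drive_tool", "data": {"deltas": "0 0 0 0;0 0 0 0;0 0 0 0;0 0 0 0;0 0 0 0", "jaw": -0.1}}

```text
time_s: 73.0
eef_pos: [515.2, 146.7, 58.3]
tcp_rot: [0.705, -0.054, 0.705, 0.054]
wrist_force: [-0.4, 0.0, 0.2]
opening: 0.549
```

Request:
{"op": "drive_tool", "data": {"deltas": "-5 0 0 0;-10 0 0 0;-15 0 0 0;-25 0 0 0;-30 0 0 0;-30 0 0 0;-12 0 0 0;0 0 0 0;0 0 0 0;0 0 0 0"}}

```text
time_s: 74.0
eef_pos: [514.3, 146.3, 184.3]
tcp_rot: [0.704, -0.054, 0.706, 0.054]
wrist_force: [-0.5, -0.1, -0.5]
opening: 0.547
```

```bash
python3 -c "
from h import *
f,C=prof('w36')
gauges('top',('wide1',))
goto(641.5,18,187,91)"
```

```text
[514.3 146.4 184.2] rack [-31.1  -0.4] open 0.552
[(0, '-'), (99, '#'), (101, 'o'), (109, '-'), (110, '#'), (159, '-'), (160, 'o'), (167, '-'), (180, 'o'), (181, '-'), (186, '#'), (232, '-'), (236, '#'), (279, '-'), (280, 'o'), (283, '-'), (300, '#'), (343, '-'), (362, '#')]
-84 slot walls [np.float64(118.9), np.float64(139.6)] stood grip rows [np.float64(109.4), np.float64(159.5)]
-28 slot walls [np.float64(179.3), np.float64(197.6)] stood grip rows [np.float64(181.5), np.float64(224.9)]
28 slot walls [np.float64(232.9), np.float64(249.2)] stood grip rows [np.float64(244.1), np.float64(282.0)]
84 slot walls [np.float64(280.7), np.float64(295.4)] stood grip rows [np.float64(298.9), np.float64(332.4)]
top wide1 0.89 grip [641.2  17.4] blade [594.7  17.1] d 46.5 yaw 0.3 yawrect 0.3 bladesize [60.7 50.2]
cur yaw 98.8 twist 7.8 q7 0.94
t 74.2 tcp [514.5 146.7 184.5] local shift before twist [  -2.7 -146.5  105.9] after twist [  -2.7 -130.9  124.7] tilt -1.0 open 0.551 F [ 0.8  0.2 -0.3]
```

Request:
{"op": "drive_tool", "data": {"deltas": "0 -29.3 21.2 0;0 -29.3 21.2 0;0 -29.3 21.2 0;0 -29.3 21.2 0;0 -29.3 21.2 0;0 0 0 8.4;0 0 0 0;0 0 0 0", "jaw": -0.3}}

```text
time_s: 74.95
eef_pos: [641.5, 19.2, 185.0]
tcp_rot: [0.707, -0.004, 0.707, 0.004]
wrist_force: [-0.3, -0.2, 0.9]
opening: 0.649
```

```bash
python3 -c "
from h import *
gauges('wrist',('wide1',))
goto(642,18.5,187,90.3)"
```

```text
wrist wide1 0.88 grip [642.   19.4] blade [595.1  18.8] d 46.9 yaw 0.7 yawrect 0.6 bladesize [58.9 52.9]
cur yaw 90.6 twist 0.3 q7 1.1
t 75.0 tcp [641.5  19.3 185.3] local shift before twist [-1.7 -0.9  0.4] after twist [-1.7 -0.8  0.4] tilt -1.0 open 0.647 F [-1.1  0.5 -0.1]
```

Request:
{"op": "drive_tool", "data": {"deltas": "20 -0.4 8.5 0;35 0 0 0;35 0 0 0;35 0 0 0;25 0 0 0;12 0 0 0;6 0 0 0;4.5 0 0 0;0 0 0 0;0 0 0 0"}}

```text
time_s: 76.05
eef_pos: [651.5, 17.9, 14.1]
tcp_rot: [0.708, -0.002, 0.706, 0.002]
wrist_force: [-0.6, 0.4, 0.5]
opening: 0.651
```

Request:
{"op": "drive_tool", "data": {"deltas": "0 0 0 0;0 0 0 0;0 0 0 0;0 0 0 0;0 0 0 0;0 0 0 0", "jaw": 1}}

```text
time_s: 76.65
eef_pos: [651.2, 17.7, 13.7]
tcp_rot: [0.707, -0.002, 0.707, 0.002]
wrist_force: [-2.2, 0.3, 5.2]
opening: 0.344
```

Request:
{"op": "drive_tool", "data": {"deltas": "-10 0 0 0;-30 0 0 0;-40 0 0 0;-40 0 0 0;-40 0 0 0;-20 0 0 0;0 0 0 0;0 0 0 0"}}

```text
time_s: 77.45
eef_pos: [650.3, 17.6, 192.7]
tcp_rot: [0.707, -0.002, 0.707, 0.002]
wrist_force: [-0.1, 0.4, -2.3]
opening: 0.343
```

```bash
python3 -c "
from h import *
prof('w37')
w=rk(RW,84,38+87,0); print(w)
goto(w[0],w[1],192,12.2)"
```

```text
[649.7  17.4 191.7] rack [  83.3 -148.4] open 0.344
[(0, '-'), (100, 'o'), (216, '-'), (218, '#'), (298, '-'), (362, '#')]
-84 slot walls [np.float64(-58.6), np.float64(-31.2)] stood grip rows [np.float64(-110.4), np.float64(-40.2)]
-28 slot walls [np.float64(21.1), np.float64(45.0)] stood grip rows [np.float64(-9.6), np.float64(49.9)]
28 slot walls [np.float64(90.8), np.float64(111.8)] stood grip rows [np.float64(76.0), np.float64(127.1)]
84 slot walls [np.float64(152.1), np.float64(170.7)] stood grip rows [np.float64(149.6), np.float64(193.9)]
[606.18733556 438.22826969   0.        ]
cur yaw 90.4 twist 78.2 q7 1.11
t 77.5 tcp [649.7  17.4 191.7] local shift before twist [-4.000e-01  4.211e+02 -4.090e+01] after twist [-4.000e-01  4.630e+01 -4.205e+02] tilt -1.0 open 0.344 F [-0.1  0.2 -0.5]
```

Request:
{"op": "drive_tool", "data": {"deltas": "0 42.1 -4.1 0;0 42.1 -4.1 0;0 42.1 -4.1 0;0 42.1 -4.1 0;0 42.1 -4.1 0;0 42.1 -4.1 0;0 42.1 -4.1 0;0 42.1 -4.1 0;0 42.1 -4.1 0;0 42.1 -4.1 0;0 0 0 0"}}

```text
time_s: 78.6
eef_pos: [601.1, 446.3, 190.5]
tcp_rot: [0.705, -0.004, 0.709, 0.007]
wrist_force: [-0.6, 0.2, -1.3]
opening: 0.347
```

Request:
{"op": "drive_tool", "data": {"deltas": "0 0 0 -7.83;0 0 0 -7.83;0 0 0 -7.83;0 0 0 -7.83;0 0 0 -7.83;0 0 0 -7.83;0 0 0 -7.83;0 0 0 -7.83;0 0 0 -7.83;0 0 0 -7.83;0 0 0 -7.83;0 0 0 -7.83;0 0 0 -7.83;0 0 3 0;0 0 0 0;0 0 0 0"}}

```text
time_s: 80.2
eef_pos: [606.0, 441.6, 192.2]
tcp_rot: [0.444, -0.55, 0.445, 0.55]
wrist_force: [-0.6, -0.2, -0.6]
opening: 0.348
```

```bash
python3 -c "
from h import *
prof('w38',rack=RW)
w=rk(RW,84,128,0); goto(w[0],w[1],20,12.2)
C=cam('wrist'); f=cv2.imread('pics/w38.png',0)
for u in(30,60,105):
  q=proj(C,rk(RW,u,38,34.5)); print(u,q.round(1),f[int(q[1])-12:int(q[1])+12,int(q[0])].tolist())
"
```

```text
[606.2 441.5 192.5] rack [ 84.7 128.2] open 0.345
[(0, '-'), (4, '#'), (5, '-'), (80, 'o'), (82, '-'), (83, 'o'), (88, '-'), (100, 'o'), (137, '-'), (218, '#'), (298, '-'), (361, '#')]
-84 slot walls [np.float64(36.0), np.float64(36.1)] stood grip rows [np.float64(24.3), np.float64(24.5)]
-28 slot walls [np.float64(36.3), np.float64(36.4)] stood grip rows [np.float64(24.6), np.float64(24.9)]
28 slot walls [np.float64(36.6), np.float64(36.7)] stood grip rows [np.float64(25.0), np.float64(25.2)]
84 slot walls [np.float64(36.9), np.float64(37.0)] stood grip rows [np.float64(25.4), np.float64(25.6)]
cur yaw -168.0 twist -0.2 q7 2.2
t 80.2 tcp [606.2 441.5 192.5] local shift before twist [ 1.725e+02  6.000e-01 -1.000e-01] after twist [ 1.725e+02  6.000e-01 -1.000e-01] tilt -1.0 open 0.345 F [-1.  -0.2 -0.5]
30 [379.6  84.3] [77, 76, 80, 78, 77, 79, 83, 112, 119, 120, 122, 109, 100, 100, 99, 93, 101, 108, 108, 106, 110, 108, 107, 108]
60 [346.   84.4] [127, 127, 127, 126, 126, 124, 124, 126, 149, 160, 156, 180, 208, 218, 219, 174, 125, 109, 115, 113, 113, 116, 115, 114]
105 [295.7  84.6] [206, 199, 193, 184, 179, 178, 179, 177, 163, 158, 141, 161, 204, 220, 220, 180, 131, 122, 118, 118, 119, 117, 120, 118]
```

Request:
{"op": "drive_tool", "data": {"deltas": "35 0 0 0;35 0 0 0;35 0 0 0;30 0 0 0;20 0 0 0;12 0 0 0;4.5 0 0 0;0 0 0 0;0 0 0 0"}}

```text
time_s: 81.15
eef_pos: [607.1, 442.3, 23.1]
tcp_rot: [-0.445, 0.55, -0.444, -0.55]
wrist_force: [1.2, 0.1, -1.1]
opening: 0.351
```

Request:
{"op": "drive_tool", "data": {"deltas": "0 0 -4 0;0 0 -4 0;-4.4 0 -1.1 0;-4.4 0 -1.1 0;-5.9 0 -2.4 0;-5.9 0 -2.4 0;-5.3 0 -3.4 0;-5.3 0 -3.4 0;-4.7 0 -4.2 0;-4.7 0 -4.2 0;-3.8 0 -4.9 0;-3.8 0 -4.9 0;-2.9 0 -5.5 0;-2.9 0 -5.5 0;-1.9 0 -5.9 0;-1.9 0 -5.9 0;-0.8 0 -6.1 0;-0.8 0 -6.2 0;0 0 0 0;0 0 0 0", "jaw": 0.31}}

```text
time_s: 83.15
eef_pos: [622.7, 366.7, 80.5]
tcp_rot: [-0.444, 0.55, -0.445, -0.549]
wrist_force: [-0.6, 1.8, -1.6]
opening: 0.343
```

```bash
python3 -c "
from h import *
prof('w39',rack=RW); nongreen('w39',180,270); gripz(250,330)"
```

```text
[622.5 366.7  80.3] rack [84.9 51.7] open 0.345
[(0, '-'), (59, '#'), (82, '-'), (83, 'o'), (95, '-'), (98, 'o'), (99, '-'), (100, 'o'), (102, '-'), (248, '#'), (327, '-'), (362, '#')]
-84 slot walls [np.float64(146.5), np.float64(146.6)] stood grip rows [np.float64(161.5), np.float64(161.8)]
-28 slot walls [np.float64(146.8), np.float64(146.9)] stood grip rows [np.float64(161.9), np.float64(162.1)]
28 slot walls [np.float64(147.1), np.float64(147.2)] stood grip rows [np.float64(162.3), np.float64(162.5)]
84 slot walls [np.float64(147.4), np.float64(147.5)] stood grip rows [np.float64(162.6), np.float64(162.9)]
180 ................oooooooooooooooooooooooooooooooooooooo
186 ................oooooooooooooooooooooooooooooooooooooo
192 ................oooooooooooooooooooooooooooooooooooooo
198 ...............ooooooooooooooooooooooooooooooooooooooo
204 ............oooooooooooooooooooooooooooooooooooooooooo
210 ............oooooooooooooooooooooooooooooo............
216 ...........ooooooooooooooooooooooooooooooo............
222 ...........oooooooooooooooooooooooooooooooo...........
228 ..........ooooooooooooooooooooooooooooooooo...........
234 ..........oooooooooooooooooooooooooooooooooo..........
240 .........ooooooooooooooooooooooooooooooooooo..........
246 .........oooooo##ooooooooooooooooooo##oooooo..........
252 .........oooooo#######################oooooo..........
258 ........###ooo#########################ooo####........
264 ......#####ooo#########################oooo####.......
axis tool-z from top edge 8.8 from low 9.6
foot px rows for tool z of foot [(-5, 210), (0, 216), (5, 223), (10, 229), (15, 236), (20, 242)]
```

Request:
{"op": "drive_tool", "data": {"deltas": "0 0 -4 0;0 0 -4 0;0 0 -4 0;0 0 -3 0;0 0 0 0;0 0 0 0"}}

```text
time_s: 83.8
eef_pos: [625.5, 352.7, 80.6]
tcp_rot: [-0.444, 0.55, -0.445, -0.55]
wrist_force: [-0.5, 1.9, 0.3]
opening: 0.345
```

Request:
{"op": "drive_tool", "data": {"deltas": "0 0 -1 0;0 0 0 0;0 0 0 0;0 0 0 0", "jaw": 1}}

```text
time_s: 84.2
eef_pos: [625.6, 352.3, 80.6]
tcp_rot: [-0.444, 0.55, -0.444, -0.55]
wrist_force: [0.5, 2.9, -1.7]
opening: 0.351
```

Request:
{"op": "drive_tool", "data": {"deltas": "-15 0 0 0;-20 0 0 0;-25 0 0 0;-25 0 0 0;-15 0 0 0;-10 0 0 0;0 0 0 0;0 0 0 0"}}

```text
time_s: 85.0
eef_pos: [625.5, 351.8, 190.1]
tcp_rot: [-0.444, 0.55, -0.445, -0.55]
wrist_force: [0.5, 0.2, -1.2]
opening: 0.35
```

```bash
python3 -c "
from h import *
prof('w40',rack=RW); nongreen('w40',180,270)
gripz(250,330)
w=rk((550,300.7,12.2),74,0,0); goto(w[0],w[1],191,102.2)"
```

```text
[625.3 351.7 189.7] rack [84.4 36.4] open 0.346
[(0, '-'), (88, '#'), (105, '-'), (106, 'o'), (114, '-'), (180, 'o'), (187, '-'), (252, '#'), (335, '-'), (362, '#')]
-84 slot walls [np.float64(144.9), np.float64(145.0)] stood grip rows [np.float64(153.1), np.float64(153.2)]
-28 slot walls [np.float64(145.0), np.float64(145.1)] stood grip rows [np.float64(153.2), np.float64(153.4)]
28 slot walls [np.float64(145.2), np.float64(145.2)] stood grip rows [np.float64(153.4), np.float64(153.5)]
84 slot walls [np.float64(145.3), np.float64(145.4)] stood grip rows [np.float64(153.6), np.float64(153.7)]
180 ...................ooooooooooooooooooooooooooooooooooo
186 ...........................o......o...................
192 ......................................................
198 ......................................................
204 ......................................................
210 ......................................................
216 ......................................................
222 ......................................................
228 ............ooooooooooooooooooooooooooooo.............
234 ...........ooooooooooooooooooooooooooooooo............
240 ...........oooooooooooooooooooooooooooooooo.....######
246 ..........oo#o###ooooooooooooooooooo#####oo#########oo
252 ..........oo#####o###o#o#o######o#o#######oo#ooooooooo
258 ........######################################oo######
264 ......#################################o#######ooooo##
axis tool-z from top edge 8.8 from low 9.6
foot px rows for tool z of foot [(-5, 210), (0, 216), (5, 223), (10, 229), (15, 236), (20, 242)]
cur yaw -167.9 twist 89.9 q7 2.28
t 85.0 tcp [625.3 351.7 189.7] local shift before twist [ -1.3  10.4 -34. ] after twist [ -1.3 -33.9 -10.4] tilt -1.0 open 0.346 F [-0.4  0.2 -1.3]
```

Request:
{"op": "drive_tool", "data": {"deltas": "0 10.2 -34 0;0 0 0 8.2;0 0 0 8.2;0 0 0 8.2;0 0 0 8.2;0 0 0 8.2;0 0 0 8.2;0 0 0 8.2;0 0 0 8.2;0 0 0 8.2;0 0 0 8.2;0 0 0 8;30 0 0 0;25 0 0 0;15 0 0 0;5 0 0 0;0 0 0 0;0 0 0 0"}}

```text
time_s: 86.85
eef_pos: [623.3, 317.6, 116.9]
tcp_rot: [0.704, -0.074, 0.703, 0.075]
wrist_force: [-0.9, 0.0, -0.9]
opening: 0.351
```

```bash
sed -i 's/^RN=.*/RN=(545.,151.5,8.7); RW=(550.,300.7,12.2)/' h.py; python3 -c "
from h import *
f,C=prof('w41',rack=RW); p,M,o=tcp(); print(np.round(o['wrist_force'],1)); g=cv2.cvtColor(f,cv2.COLOR_RGB2GRAY)
for c in(296,340): print(c,g[150:250,c-2:c+3].mean(1).astype(int).tolist())
print('row profile r150',[(i,int(x)) for i,x in enumerate(g[150,250:400].astype(int),250)][::2])
print('slot3 walls',[round(proj(C,rk(RW,84+d,0,34.5))[1],1) for d in(-9.2,-4.2,4.2,9.2)])
for z in(36,42,48,54): print('foot z',z,'row for front at rack x',[(x,round(proj(C,rk(RW,x,0,z))[1],1)) for x in(75,78,81,84)],'w60',(proj(C,rk(RW,84,30,z))-proj(C,rk(RW,84,-30,z)))[0].round(1))
nongreen('w41',150,262)
"
```

```text
[623.4 317.6 117.2] rack [75.3  1. ] open 0.347
[(0, 'o'), (40, '-'), (42, 'o'), (54, '-'), (58, 'o'), (65, '-'), (66, 'o'), (117, '-'), (124, '#'), (192, '-'), (212, 'o'), (214, '-'), (253, '#'), (334, '-'), (362, '#')]
-84 slot walls [np.float64(-62.9), np.float64(-25.5)] stood grip rows [np.float64(-140.9), np.float64(-36.4)]
-28 slot walls [np.float64(44.1), np.float64(75.1)] stood grip rows [np.float64(7.3), np.float64(89.5)]
28 slot walls [np.float64(133.2), np.float64(159.4)] stood grip rows [np.float64(124.4), np.float64(190.7)]
84 slot walls [np.float64(208.8), np.float64(231.1)] stood grip rows [np.float64(219.1), np.float64(273.7)]
[ 0.8 -0.8 -0.4]
296 [55, 54, 56, 56, 56, 54, 55, 55, 56, 56, 52, 55, 54, 53, 55, 54, 49, 48, 43, 42, 39, 42, 38, 39, 38, 40, 38, 40, 38, 38, 38, 38, 37, 39, 38, 39, 36, 38, 36, 38, 38, 72, 125, 140, 141, 140, 139, 122, 108, 107, 105, 106, 106, 105, 105, 105, 106, 121, 134, 136, 136, 132, 212, 177, 116, 106, 106, 105, 106, 106, 106, 105, 104, 107, 108, 106, 106, 106, 107, 108, 106, 105, 104, 106, 107, 109, 109, 107, 107, 107, 106, 108, 108, 109,
[... 2465 characters left out ...]
.....oooooooooooooooooooooooooooooooooo............
198 ........#ooooooooooooooooooooooooooooooooo............
204 .........ooooooooooooooooooooooooooooooooo............
210 .........ooooooooooooooooooooooooooooooooo............
216 .........ooooooooooooooooooooooooooooooooo............
222 .........ooooooooooooooooooooooooooooooooo............
228 .........ooooooooooooooooooooooooooooooooo............
234 .........ooooooooooooooooooooooooooooooooo............
240 ..........oooooooooooooooooooooooooooooooo............
246 ..........ooooo##ooooooooooooooooooo##ooooo...........
252 ..........ooooo##ooooooooooooooooooo###ooooo..........
258 ........###ooo#########################ooo###.........
```

```bash
python3 -c "
from h import *
g=cv2.imread('pics/w41.png',0)
for r in range(0,262,4): print(r,' '.join('%2d'%(v//10) for v in g[r,252:384:4]))
C=cam('wrist'); print([ (x,proj(C,rk(RW,x,v,34.5)).round(0).tolist()) for x in(-28,28,84,108) for v in(-38,38)])
"
```

```text
0 11 20 23 15 24 24 24 24 24 24 24 24 24 24 24 24 24 24 24 24 24 24 24 14 14 14 14 13 10 12 23 12 12
4 10 19 23 15 22 24 24 24 24 24 24 24 24 24 24 24 24 24 24 24 24 24 24 14 14 14 14 13  9 16 23 12 12
8  9 18 24 15 22 24 24 24 24 24 24 24 24 24 24 24 24 24 24 24 24 24 23 14 14 14 14 13 10 16 24 12 12
12  9 17 24 15 22 24 24 24 24 24 24 24 24 24 24 24 24 24 24 24 24 24 24 14 14 14 14 12 11 16 23 12 12
16  8 17 24 15 20 24 24 24 24 24 24 24 24 24 24 24 24 24 24 24 24 24 24 14 14 14 14 11 11 13 24 12 12
20  7 14 24 15 19 24 24 24 24 24 24 24 24 24 24 24 24 24 24 24 24 24 24 14 14 14 14 11 11 15 24 12 12
24  8 13 24 16 18 24 24 24 24 24 24 24 24 24 24 24 24 24 24 24 24 24 23 14 14 14 14 10 11 16 24 12 12
28  8 16 24 15 18 24 24 24 24 24 24 24 24 24 24 24 24 24 24 24 24 24 24 14 14 14 14 10 12 16 24 12 12
32  7 16 24 17 17 24 24 24 24 24 24 24 24 24 24 24 24 24 24 24 24 24 24 14 14 14 14  9 14 16 24 12 13
36  8 16 24 19 12 23 16 14 14 19 14 20 14 20 14 16 14 15 24 15 14 14 19 14 14 14 14  9 14 17 23 13 12
40  7 15 24 19 10 15 14 15 14 15 14 15 14 14 15 14 14 15 14 15 14 15 14 14 14 14 14
[... 5148 characters left out ...]
 12 13
244 12 13 12 13 16 11 10 10 10  9 10 10 11 10 10 10 10 10 11 10 10 10 11 11 10 10 10 10 10 12 12 12 12
248 13 13 13 13 12 10  9  9  8  3 10 10 10 10 10 10 10 10 10 10 10 10 10 10  3  6  8  8 10 11 12 13 13
252 13 13 13 12 10 10  8  9  5  3  9  9  9  9  9  9  9  9  9  8  9  9  9  9  3  3  8  9 10 10 13 13 13
256 13 13 13  5  4  6  8  8  3  3  3  3  3  3  3  3  2  2  3  3  3  3  3  2  3  3  9  8  8  4  4 12 12
260 12 13  4  3  3  9  9  8  3  3  3  3  2  3  3  3  3  3  3  2  2  3  2  3  3  3  8  8  8  3  3  3 13
[(-28, [256.0, 60.0]), (-28, [373.0, 59.0]), (28, [261.0, 146.0]), (28, [369.0, 146.0]), (84, [266.0, 220.0]), (84, [365.0, 220.0]), (108, [267.0, 248.0]), (108, [364.0, 248.0])]
```

Request:
{"op": "drive_tool", "data": {"deltas": "5 -1 1 0;5 0 0 0;3 0 0 0;2 0 0 0;0 0 0 0;0 0 0 0"}}

```text
time_s: 87.5
eef_pos: [624.0, 316.3, 100.9]
tcp_rot: [0.703, -0.075, 0.703, 0.075]
wrist_force: [-0.0, -0.4, -1.1]
opening: 0.349
```

```bash
python3 -c "
from h import *
f,C=prof('w42',rack=RW); p,M,o=tcp(); print(np.round(o['wrist_force'],1)); g=cv2.imread('pics/w42.png',0)
for r in range(200,250,2): print(r,' '.join('%3d'%v for v in g[r,256:384:4]))
print('slot3 walls',[round(proj(C,rk(RW,84+d,0,34.5))[1],1) for d in(-9.2,-4.2,4.2,9.2)])
for z in(32,36,40): print('foot z',z,'row for front at rack x',[(x,round(proj(C,rk(RW,x,0,z))[1],1)) for x in(75,78,81,84)])
"
```

```text
[624.  316.4 101. ] rack [75.7 -0.3] open 0.349
[(0, 'o'), (49, '-'), (55, 'o'), (73, '-'), (74, 'o'), (120, '-'), (126, '#'), (200, '-'), (253, '#'), (334, '-'), (362, '#')]
-84 slot walls [np.float64(-78.2), np.float64(-36.9)] stood grip rows [np.float64(-172.2), np.float64(-52.7)]
-28 slot walls [np.float64(39.2), np.float64(72.9)] stood grip rows [np.float64(-3.4), np.float64(88.1)]
28 slot walls [np.float64(135.6), np.float64(163.6)] stood grip rows [np.float64(126.4), np.float64(198.7)]
84 slot walls [np.float64(216.3), np.float64(240.0)] stood grip rows [np.float64(229.4), np.float64(288.0)]
[-0.4 -0.  -0.8]
200  73  74 124 125  91 122 141 142 129 120 122 123 122 121 121 123 124 125 124 123 125 124 141 145 143 141  96 169 244 133 133 131
202  73  73 125 126  93 122 141 141 143 139 140 141 144 142 143 142 142 143 142 142 143 143 141 143 144 143  93 138 244 134 134 134
204  73  73 123 124  90 110 112 113 111 109 109 109 110 107 111 110 110 110 111 112 110 110 109 112 109 110  94 153 244 132 133 135
206  74  74 125 129  92 108 107 104 104 105 108 105 109 106 107 110 107 107 107 1
[... 2616 characters left out ...]
08 108 110 111 110 109 110 112 109 111  42  83  92  89 115 179 136 134 131
248 131 132 133 146 111  93  94  84  33 107 109 106 108 106 107 106 109 106 109 108 109 111 109  36  67  91  94 111 115 132 135 133
slot3 walls [np.float64(216.3), np.float64(222.8), np.float64(233.6), np.float64(240.0)]
foot z 32 row for front at rack x [(75, np.float64(215.2)), (78, np.float64(219.1)), (81, np.float64(223.0)), (84, np.float64(226.9))]
foot z 36 row for front at rack x [(75, np.float64(217.3)), (78, np.float64(221.3)), (81, np.float64(225.2)), (84, np.float64(229.1))]
foot z 40 row for front at rack x [(75, np.float64(219.5)), (78, np.float64(223.5)), (81, np.float64(227.5)), (84, np.float64(231.5))]
```

Request:
{"op": "drive_tool", "data": {"deltas": "2 0 0 0;2 0 0 0;0 0 0 0"}}

```text
time_s: 87.85
eef_pos: [624.2, 316.4, 96.9]
tcp_rot: [0.703, -0.075, 0.703, 0.075]
wrist_force: [1.1, 1.0, -2.1]
opening: 0.347
```

Request:
{"op": "drive_tool", "data": {"deltas": "2 0 0 0;0 0 0 0"}}

```text
time_s: 88.05
eef_pos: [624.3, 316.3, 94.7]
tcp_rot: [0.703, -0.075, 0.703, 0.075]
wrist_force: [1.0, -0.2, -1.8]
opening: 0.349
```

Request:
{"op": "drive_tool", "data": {"deltas": "2 0 0 0;2 0 0 0;0 0 0 0"}}

```text
time_s: 88.35
eef_pos: [624.2, 316.2, 90.6]
tcp_rot: [0.703, -0.075, 0.703, 0.075]
wrist_force: [3.0, 1.1, -2.2]
opening: 0.348
```

Request:
{"op": "drive_tool", "data": {"deltas": "2 0 0 0;0 0 0 0"}}

```text
time_s: 88.55
eef_pos: [624.2, 316.2, 88.7]
tcp_rot: [0.703, -0.075, 0.703, 0.075]
wrist_force: [2.7, 0.3, -2.8]
opening: 0.349
```

Request:
{"op": "drive_tool", "data": {"deltas": "2 0 1 0;2 0 1 0;2 0 0 0;0 0 0 0"}}

```text
time_s: 88.95
eef_pos: [625.4, 316.4, 82.2]
tcp_rot: [0.703, -0.075, 0.704, 0.075]
wrist_force: [-0.2, -0.4, -1.6]
opening: 0.349
```

Request:
{"op": "drive_tool", "data": {"deltas": "0 0 2 0;0 0 2 0;0 0 0 0"}}

```text
time_s: 89.25
eef_pos: [629.2, 317.4, 82.7]
tcp_rot: [0.703, -0.075, 0.704, 0.075]
wrist_force: [-3.6, -0.4, 0.5]
opening: 0.347
```

Request:
{"op": "drive_tool", "data": {"deltas": "2 0 -1.6 0;2 0 -1.6 0;0 0 0 0", "jaw": 0.31}}

```text
time_s: 89.55
eef_pos: [627.7, 317.0, 78.9]
tcp_rot: [0.704, -0.074, 0.702, 0.075]
wrist_force: [0.5, 0.4, -1.5]
opening: 0.347
```

Request:
{"op": "drive_tool", "data": {"deltas": "1.5 0 0 0;1.5 0 0 0;0 0 0 0"}}

```text
time_s: 89.85
eef_pos: [627.5, 316.9, 76.0]
tcp_rot: [0.704, -0.075, 0.703, 0.075]
wrist_force: [2.1, 0.6, -1.5]
opening: 0.347
```

Request:
{"op": "drive_tool", "data": {"deltas": "1.5 0 0 0;0 0 0 0"}}

```text
time_s: 90.05
eef_pos: [627.4, 317.0, 74.5]
tcp_rot: [0.704, -0.075, 0.703, 0.075]
wrist_force: [4.2, 1.3, -1.0]
opening: 0.35
```

Request:
{"op": "drive_tool", "data": {"deltas": "1 0 0 0;0 0 0 0"}}

```text
time_s: 90.25
eef_pos: [627.3, 317.0, 73.7]
tcp_rot: [0.704, -0.075, 0.703, 0.075]
wrist_force: [3.4, 1.6, 0.9]
opening: 0.344
```

Request:
{"op": "drive_tool", "data": {"deltas": "1 0 0.5 0;1 0 0.5 0;0 0 0 0;0 0 0 0"}}

```text
time_s: 90.65
eef_pos: [627.7, 317.2, 73.2]
tcp_rot: [0.703, -0.075, 0.703, 0.075]
wrist_force: [-1.5, -2.5, 12.4]
opening: 0.351
```

Request:
{"op": "drive_tool", "data": {"deltas": "0 0 0 0;0 0 0 0;0 0 0 0;0 0 0 0;0 0 0 0", "jaw": -0.1}}

```text
time_s: 91.15
eef_pos: [627.4, 317.0, 71.0]
tcp_rot: [0.703, -0.075, 0.703, 0.075]
wrist_force: [-0.3, -0.1, -0.6]
opening: 0.549
```

Request:
{"op": "drive_tool", "data": {"deltas": "-5 0 0 0;-10 0 0 0;-15 0 0 0;-25 0 0 0;-30 0 0 0;-30 0 0 0;0 0 0 0;0 0 0 0;0 0 0 0"}}

```text
time_s: 92.05
eef_pos: [627.4, 316.6, 186.0]
tcp_rot: [0.703, -0.075, 0.703, 0.075]
wrist_force: [-0.1, 0.5, -0.8]
opening: 0.551
```

```bash
python3 -c "
from h import *
f,C=prof('w43',rack=RW)
f=gauges('top'); gauges('scene')
p,M,o=tcp()
cv2.imwrite('pics/t44.png',f[:,:,::-1])
T=cam('top')
for d in trace('top','lever_base')[:2]: print('lb',round(d['p'],2),np.round(d['box']),ray(T,d['box'][:2],20).round(0))
viewer.grab_frame('wrist')
for n in('lever_base','lever','lever_tip'):
  for d in recognise('wrist',n)[:2]: print(n,round(d['p'],2),np.round(d['box']),ray(C,d['box'][:2],25).round(0),ray(C,d['box'][:2],70).round(0))
"
```

```text
[627.2 316.5 185.5] rack [78.8 -0.8] open 0.55
[(0, 'o'), (2, '-'), (9, 'o'), (47, '-'), (52, 'o'), (60, '-'), (69, 'o'), (76, '-'), (77, 'o'), (108, '-'), (112, '#'), (161, 'o'), (167, '-'), (188, '#'), (233, '-'), (362, '#')]
-84 slot walls [np.float64(-25.1), np.float64(1.7)] stood grip rows [np.float64(-69.1), np.float64(-1.0)]
-28 slot walls [np.float64(52.7), np.float64(76.0)] stood grip rows [np.float64(28.7), np.float64(86.4)]
28 slot walls [np.float64(120.6), np.float64(141.1)] stood grip rows [np.float64(111.6), np.float64(161.1)]
84 slot walls [np.float64(180.5), np.float64(198.6)] stood grip rows [np.float64(182.9), np.float64(225.8)]
lever_base 0.66 [475. 101.  99.  95.] [522. 442.  25.] [526. 421.  70.]
lever 0.71 [494.  80.  60.  43.] [501. 452.  25.] [508. 429.  70.]
```

```bash
python3 -c "
from h import *
d=np.load('c12.npz'); C12=(d['K'],d['e'],d['M'])
K,e,Mc=cam('wrist'); p,M,o=tcp(); off=M.T@(e-p); Rc=M.T@Mc
def Cat(p,yaw):
    a=np.radians(yaw); y=np.array([np.cos(a),np.sin(a),0]); x=np.array([0,0,-1.]); M=np.c_[x,y,np.cross(x,y)]; return (K,np.array(p)+M@off,M@Rc)
C14=Cat([625.7,353.4,94.8],12.25)
C33=Cat([511.2,145.9,188.1],98.6)
# current wrist ball
f=viewer.grab_frame('wrist'); C=cam('wrist'); g=cv2.cvtColor(f,cv2.COLOR_RGB2GRAY)
m=(g<60).astype(np.uint8); m[:, :440]=0; m[140:]=0
n,l,s,c=cv2.connectedComponentsWithStats(m); 
for i in range(1,n):
    if s[i,4]>60: print('dark',s[i].tolist(),c[i].round(1))
def tri(obs):
    A=np.zeros((3,3));b=np.zeros(3)
    for C,uv in obs:
        v=C[2]@np.linalg.solve(C[0],[uv[0],uv[1],1.]); v/=np.linalg.norm(v); P=np.eye(3)-np.outer(v,v); A+=P;b+=P@C[1]
    x=np.linalg.solve(A,b); print(x.round(1),[ (proj(C,x)-uv).round(1).tolist() for C,uv in obs])
T=cam('top')
tri([(C12,(201,173)),(C14,(75,65)),(T,(139.3,236))])
tri([(C12,(201,173)),(C14,(75,65))])
# base centre top
for c_,uv in((C12,(244,147)),(C14,(190,62)),(T,(146.5,229))): print('base/pivot',ray(c_,uv,25).round(1))
"

```

```text
dark [568, 0, 72, 29, 1230] [610.3   9.8]
dark [481, 55, 42, 39, 1250] [501.6  73.6]
dark [448, 86, 28, 35, 181] [456.6  98.8]
[505.6 423.   86.3] [[-0.5, 0.3], [1.6, 0.7], [-0.2, 0.0]]
[506.7 423.4  88.5] [[-0.1, 0.3], [0.4, -0.5]]
base/pivot [527.3 434.3  25. ]
base/pivot [528.9 435.6  25. ]
base/pivot [523.7 430.7  25. ]
```

```bash
python3 -c "
from h import *
goto(467,401,186,119)"
```

```text
cur yaw 102.1 twist -16.9 q7 0.88
t 92.7 tcp [627.7 317.1 186.4] local shift before twist [   0.4  115.8 -139.5] after twist [  0.4 151.3 -99.9] tilt -1.0 open 0.55 F [ 0.2  0.6 -1.1]
```

Request:
{"op": "drive_tool", "data": {"deltas": "0 23.2 -27.9 0;0 23.2 -27.9 0;0 23.2 -27.9 0;0 23.2 -27.9 0;0 23.2 -27.9 0;0 0 0 -8.5;0 0 0 -8.4;30 0 0 0;30 0 0 0;30 0 0 0;15 0 0 0;5 0 0 0;0 0 0 0;0 0 0 0", "jaw": 1}}

```text
time_s: 94.1
eef_pos: [467.5, 402.0, 77.8]
tcp_rot: [0.685, -0.177, 0.684, 0.178]
wrist_force: [0.0, -1.0, 0.7]
opening: 0.001
```

```bash
python3 -c "
from h import *
goto(467,401,76,119); C=cam('wrist'); print('ball px',proj(C,[506,423,87]).round(0))
f=viewer.grab_frame('wrist'); g=cv2.cvtColor(f,cv2.COLOR_RGB2GRAY)
for n in('lever_tip','lever'):
  for d in recognise('wrist',n)[:2]: print(n,round(d['p'],2),np.round(d['box']))
"
```

```text
cur yaw 119.0 twist 0.0 q7 0.76
t 94.1 tcp [467.5 402.   77.8] local shift before twist [ 1.8 -0.6 -0.9] after twist [ 1.8 -0.6 -0.9] tilt -1.0 open 0.001 F [ 0.  -1.   0.7]
ball px [316. 350.]
lever_tip 0.92 [319. 344.  17.  36.]
lever 0.54 [319. 346.  16.  31.]
```

Request:
{"op": "drive_tool", "data": {"deltas": "0 0 8 0;0 0 8 0;0 0 8 0;0 0 8 0;0 0 8 0;0 0 8 0;0 0 8 0;0 0 6 0;0 0 6 0;0 0 6 0;0 0 0 0"}}

```text
time_s: 95.35
eef_pos: [532.5, 437.3, 76.3]
tcp_rot: [0.685, -0.177, 0.684, 0.177]
wrist_force: [0.1, -0.6, 0.9]
opening: 0.0
```

Request:
{"op": "drive_tool", "data": {"deltas": "0 0 3 0;0 0 3 0;0 0 0 0"}}

```text
time_s: 95.65
eef_pos: [534.0, 438.4, 76.0]
tcp_rot: [0.682, -0.179, 0.687, 0.176]
wrist_force: [-8.5, -8.1, 6.9]
opening: -0.003
```

Request:
{"op": "drive_tool", "data": {"deltas": "0 0 3 0;0 0 3 0;0 0 0 0"}}

```text
time_s: 95.95
eef_pos: [534.2, 438.9, 75.4]
tcp_rot: [0.678, -0.181, 0.69, 0.175]
wrist_force: [-22.4, -17.6, 16.8]
opening: -0.002
```

Request:
{"op": "drive_tool", "data": {"deltas": "0 0 -8 0;0 0 -12 0;0 0 -20 0;-30 0 0 0;-40 0 0 0;-40 0 0 0;0 0 -30 0;0 0 -40 0;0 0 -40 0;0 0 0 0;0 0 0 0"}}

```text
time_s: 97.05
eef_pos: [411.3, 369.9, 187.0]
tcp_rot: [0.685, -0.178, 0.684, 0.177]
wrist_force: [0.9, 0.3, -0.2]
opening: 0.002
```

```bash
python3 -c "
from h import *
p,M,o=tcp(); print(p.round(0),np.round(o['wrist_force'],1),o['time_s'])
obs=[]
for cn in('scene','top','wrist'):
    f=viewer.grab_frame(cn); C=cam(cn)
    for d in recognise(cn,'lever_tip')[:1]: print(cn,round(d['p'],2),np.round(d['box'],1),'at z87',ray(C,d['box'][:2],87).round(0))
    for n in('stood_wide0','stood_narrow0','wide1','narrow1'):
        print(cn,n,[(round(d['p'],2),np.round(d['box']).astype(int).tolist()) for d in recognise(cn,n)[:6] if d['p']>.3])
T=cam('top'); S=cam('scene')
print('exp tip px not thrown/thrown',proj(S,[506,423,87]),proj(S,[565,455,87]))
for r,s in((RN,(-84,-28,28,84)),(RW,(28,84))): print('exp grips top/scene',[(proj(T,rk(r,x,0,85)).round(0).tolist(),proj(S,rk(r,x,0,79)).round(0).tolist()) for x in s])
"
```

```text
[411. 370. 187.] [ 0.9  0.3 -0.2] 97.05
scene 0.74 [376.1 176.   14.4  16.8] at z87 [638. 153.  87.]
scene stood_wide0 [(0.56, [305, 201, 14, 10]), (0.43, [399, 156, 9, 20])]
scene stood_narrow0 [(0.56, [344, 156, 2, 18])]
scene wide1 [(0.59, [411, 164, 15, 14])]
scene narrow1 [(0.72, [363, 171, 13, 22]), (0.53, [375, 178, 8, 17]), (0.47, [355, 163, 11, 19])]
top 0.51 [134.  219.6  23.6  20.9] at z87 [545. 437.  87.]
top stood_wide0 [(0.73, [196, 209, 26, 15])]
top stood_narrow0 []
top wide1 [(0.72, [190, 184, 25, 19]), (0.44, [134, 220, 25, 20])]
top narrow1 [(0.7, [247, 190, 11, 16]), (0.66, [256, 230, 22, 20]), (0.46, [251, 214, 21, 21])]
wrist 0.92 [320.1 343.7  13.   33.4] at z87 [535. 442.  87.]
wrist stood_wide0 [(0.56, [186, 304, 73, 57])]
wrist stood_narrow0 [(0.62, [47, 112, 94, 60])]
wrist wide1 [(0.69, [75, 183, 95, 221]), (0.55, [159, 336, 17, 8]), (0.37, [37, 283, 74, 53])]
wrist narrow1 [(0.75, [38, 234, 77, 52]), (0.66, [41, 186, 83, 55]), (0.57, [37, 282, 74, 52])]
exp tip px not thrown/thrown [410.40756657 130.3766344 ] [427.15573575 135.53049542]
exp grips top/scene [([255.0, 255.0], [343.0, 151.0]), ([253.0, 232.0], [354.0, 159.0]), ([250.0, 209.0], [365.0, 167.0]), ([247.0, 187.0], [377.0, 175.0])]
exp grips top/scene [([188.0, 207.0], [399.0, 152.0]), ([184.0, 185.0], [411.0, 160.0])]
```

```bash
python3 -c "
from h import *
for cn in('top','scene'):
    f=viewer.grab_frame(cn); C=cam(cn); g=cv2.cvtColor(f,cv2.COLOR_RGB2GRAY)
    for nm,P in(('old',[506,423,87]),('new',[565,455,87])): 
        u,v=proj(C,P); print(cn,nm,round(u),round(v),'min gray 5x5 mean',g[int(v)-2:int(v)+3,int(u)-2:int(u)+3].mean().round())
    u,v=proj(C,[535,440,60]).astype(int)
    for r in range(v-22,v+20,3): print(r,' '.join('%2d'%(x//10) for x in g[r,u-28:u+28:3]), u-28)
"
```

```text
top old 139 236 min gray 5x5 mean 144.0
top new 127 212 min gray 5x5 mean 98.0
202 12 12 12 12 12 12 12 12 12 12 12 12 12 11 11 11 11 11 12 109
205 12 12 13 12 12 12 12 12 12 12 11 12 12 11 11 12 11 11 11 109
208 12 12 12 12 12 12 12 12 12 12 12 12 11 11 11 11 11 12 11 109
211 12 12 12 13 12 12 10  8 10 11 12 12 12 11 11 11 11 11 11 109
214 12 12 12 12 12 11  4  2  3 11 11 11 14 15  7  9 11 11 11 109
217 12 11 12 12 12  9  3  2  0 10 14 16 18 17  9  5  7 11 11 109
220 12 12 12 12 11 11  7  3  7  8 15 17 17 14  7  6  6  9 11 109
223 11 11 12 12 12 11 12 11 15 12  8 13 14  6  7  7  5  5  6 109
226 12 11 12 11 12 12 12 11 13 17 14  8  7  5  6  8  5  6  6 109
229 12 11 11 11 11 12 12 12 11 16 11 10  8  6  5 12 11  5  5 109
232 12 12 11 11 11 11 11 12 11 13 15  7  5  8 15 17 16  6  5 109
235 11 11 11 11 11 12 11 12 12 12 16 13 14 17 17 17 17 10  6 109
238 12 11 11 12 12 11 11 11 11 12 12 17 18 16 17 15  8  5  6 109
241 11 11 11 12 12 11 11 11 12 11 11 15 17 16 10  6  5  6 10 109
scene old 410 130 min gray 5x5 mean 67.0
scene new 427 136 min gray 5x5 mean 53.0
116  5  5  4  4  4  5  5  4 1
[... 180 characters left out ...]
4  5  5  5  5  5  6  7  6  7  9  9 10  5  4  5 389
128  9 10  9  9  5  5  5  4  5  6  7  9  9  9  9  9  9 10  3 389
131  9  9 10 10  9 10  9 10 10 10  9 10  9  9  9  9  9  9  9 389
134  9 10  9  9 10 10 10  9 10 10 10  3  5  9  9  9  9  9  9 389
137 10  9 10  9 10 10 10 10  9  9  9  1  1  9  9  9 10  9  9 389
140 10 10 10  9 10 10 16  8 10 10  8  9  9  9  9  9  9 10 10 389
143 10 10  9 10  9 10 14 16  6  8 10  9  9  9  9  9  9 10 10 389
146  9 10  9 10 11 14 15  3  2  7 14 16 10  9  9 10 10 10 10 389
149  9  9  7  2  3  4  6  6  7  5 14  9  9 10 10 10 10 10 10 389
152 16 14  0  0  3  1  6  6  6  6  6  9  9 10 10  9 10  9 10 389
155 18 10  1  0  1  4  3  5  1  3  8  9  9  9  9  9 10 10 10 389
```

```bash
python3 -c "
from h import *
T=cam('top');S=cam('scene')
def cen(C,cn,P,w=14):
    f=viewer.grab_frame(cn); g=cv2.cvtColor(f,cv2.COLOR_RGB2GRAY); u,v=np.array(P); m=np.zeros_like(g); m[v-w//2:v+w//2+1,u-w//2:u+w//2+1]=(g[v-w//2:v+w//2+1,u-w//2:u+w//2+1]<45); q=np.argwhere(m)[:,::-1]; return q.mean(0)
def tri(obs):
    A=np.zeros((3,3));b=np.zeros(3)
    for C,uv in obs:
        v=C[2]@np.linalg.solve(C[0],[uv[0],uv[1],1.]); v/=np.linalg.norm(v); P=np.eye(3)-np.outer(v,v); A+=P;b+=P@C[1]
    return np.linalg.solve(A,b)
a,b=cen(T,'top',(131,217)),cen(S,'scene',(424,136),8); print(a,b); n=tri([(T,a),(S,b)]); o=np.array([506,423.2,87]); print(n.round(1),'chord',np.linalg.norm(n-o).round(1),'dz',(n-o)[2].round(1))
"
```

```text
[130.1  216.42] [424.35483871 135.67741935]
[554.1 451.   80.6] chord 55.9 dz -6.4
```

```bash
python3 -c "
from rig import job
print(job.sign_off())"
```

```text
the job is handed in; nothing more can be done
None
```

All four loose gauges are now in their racks and the station-ready lever is fully over. I signed the job off with the arm clear, just under 100 s on the robot clock. No verdict was reported.

**What I did**
- The three narrow gauges are in slots 1, 2 and 3 of the narrow rack, and the wide gauge is in slot 3 of the wide rack.
- I lifted each by its round grip, tipped it upright by pushing its foot against a rack wall, then lowered it into a slot and let go.
- After the last release I pushed the lever over with closed fingers until it stopped at about 28 N.

**Last checks**
- **Standing:** each gauge met sideways resistance in both directions before I let go, so each was in its slot. In the final top and scene pictures all six grips are close to where upright gauges should be, and no gauge lies loose on the bench. The two gauges that were already racked read at their original places.
- **Lever:** the ball moved about 56 mm, close to the 57 mm expected for the full 1.0 rad. The end-stop force supports this.

**What went wrong or differed**
- The first narrow gauge slipped from my grip once onto the bench. On its first insertion it missed the slot and ended up leaning in the rack; I picked it up again and racked it.
- The third narrow gauge landed on a slot wall (about 65 N at the wrist) before a second try went in. It then pressed on the slot floor with about 72 N, under the 120 N wrist limit.
- The gauges in narrow slots 1 and 2 and wide slot 3 lean about 5 mm at the grip, roughly the slack in the slots.
- I have no direct reading of every foot on its floor. For narrow slot 3 there was no clear floor force before release; I judged it by its height and by sight.
- I used all 16 picture views before the end, so the last checks were numeric only.

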